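# Open the puzzle chest's secret drawer and stand its ceramic house on the table

### The job

The low wooden puzzle chest on the left has a secret drawer with no handle, and a small white ceramic house lies shut in it. One of the five cornice blocks along the chest's top front edge is a hidden sprung catch, no different to the eye: feel along the blocks for the one that gives way and press it right down, so that the drawer springs out. Then take the house out and stand it upright on the bare table top, no more than 10 cm from its taller companion house on the right; do not let it fall or topple, and leave the companion standing where it is.

Things in the scene. Friction and masses are not known exactly. Their poses are not given: they have to be found in the camera images.
- chest: Low dark-wood puzzle chest, fixed to the table, 185 (x) x 231 (y) x 90 (z) mm. Origin on the table top under its centre, z up. Its drawer front faces its own -x, roughly towards the robot (yaw -0.12 to 0 rad). The top board behind the cornice lies at z = 86 mm.
- cornice (a point): Middle of the row of five equal wooden blocks along the chest's top front edge, on their flat tops (z = 90 mm). Each is 44 mm (chest's x) by 39 mm (y); centres at y = -80, -40, 0, 40, 80 mm from here along the chest's y. Fixed end blocks, as high, 14 mm wide, close the row at y = +-108 mm. Four are fast; one, any of them and looking like the rest, is the catch. Closed fingertips fit on one block.
- catch (a joint): How far the catch block is pressed down, m: 0 flush with its neighbours, 0.009 right down. It gives under 2 N and takes 4.5 N at the bottom, leaves a recess between its neighbours while down, and rises when let go. After about 6 mm the drawer is released.
- drawer (a joint): Secret drawer, m: 0 shut and latched, 0.15 fully out. Released, a spring drives it out along the chest's -x by itself in about a second and holds it out with about 2 N (it yields if pushed). Its front is 204 mm wide, top edge at z = 60 mm; fully out, its face stands 0.238 m from the chest's origin.
- drawer_floor (a point): Centre of the drawer's inner floor, 12 mm above the table; moves with the drawer; axes as the chest's. The inside is 186 mm wide (y) and 132 mm long (x). Side walls up to z = 30 mm, back wall to 58 mm, front to 60 mm.
- small_house_mid (a point): White ceramic house, 45 (its x) x 50 (its y) x 107 (its z) mm, 0.11 to 0.2 kg; side walls flat to 76 mm above the base, then roof slopes to the ridge. Point on its axis 53.5 mm above the base; z points base to ridge, x front to back. It starts in the shut drawer lying on its back (its x down), 35 mm above the table, ridge to the chest's +x (within 0.06 rad), up to 32 mm off centre sideways.
- tall_house: Taller off-white ceramic house with a plaque on its front, 51 x 68 x 127 mm, loose, 0.3 kg, upright on the open right-hand part of the table, towards the back. Origin in the middle of its base on the table, z up.
Things that resemble listed ones, but are neither listed nor needed, are in the scene too. Leave any pink or purple look-alike of the tall_house alone.

How it is judged:
By the outcome, as a careful person would: the job done as asked, in the order asked, and still so for the second after the job is handed in, with the robot touching nothing.
It also fails if it takes over 72 s, if anything falls off the work surface, if the arm or the gripper's body presses on something with over 40 N, if the wrist force passes 120 N, or if a joint passes its speed limit or range.

### The arm

A 7-joint arm with a two-finger parallel gripper is mounted at the origin on a cart in front of the work surface, level with it; the furniture and walls round the work are solid. World frame = base frame: x ahead of the robot, y to its left, z up, the work surface at z = 0. Lengths are in m, angles in rad, forces in N, time in s.
With the tool pointing down it reaches from about 0.35 to 0.9 m from the base axis. Payload 19.9 kg.
Tool frame: the origin (TCP) lies on the centre line of the jaws, within the pads' length; the fingertips stand 8 mm ahead of it and the grasp point (between the pads) lies 11 mm behind it; z points along the fingers, y is the line along which they close (so a half turn about z gives the same grasp; the last joint's range is limited). The gripper opens to 85 mm and grips with 20 to 120 N. Pads are 22 mm wide; open, the fingers measure 114 mm over their backs; the gripper's body (76 mm by 85 mm) begins 54 mm behind the grasp point. The pads swing forward as they close: fully open they stand 13 mm farther back than shut.
Start: joints at [-1.321, 0.417, -0.01, 1.614, 0.005, 1.111, -0.053], TCP at [0.18, 0.599, 0.217] pointing down, gripper open.
Joint ranges: [-2.81, 2.81], [-0.39, 2.02], [-1.27, 1.25], [0.06, 2.57], [-1.19, 4.33], [0.19, 2], [-2.82, 2.82]. Speed limits (rad/s): [1.89, 1.89, 2.39, 2.39, 3.01, 3.01, 3.01].

### API

Orientations are given as a rotation vector (axis times angle).
In Python, from bench import read_state, capture, job_done gives the robot as it stands.
- The arm moves only by the shell command python3 -m crank 'ROWS'. ROWS is JSON, a list of rows, each an object of numbers: "claw": the closure, from 0 (fully open) to 1 (shut); "dx", "dy", "dz": the shift along the tool's x, y, z in cm; "wx", "wy", "wz": the turn, a rotation vector about the tool's x, y, z in rad. In form: [{"claw": .., "dx": .., "dy": .., "dz": .., "wx": .., "wy": .., "wz": ..}, ...]. A call has exactly 5 rows; each row shifts and turns the commanded pose from where the row before left it, along the tool's axes as they then stand; what a row does not reach is not made up. A row lasts 1/12 s, in which the tool goes at most 41.7 mm and 7.16 degrees, less where a joint would pass 70% of its speed; a pose out of reach is approached as far as the arm can. A call with a gripper value outside its range is refused whole. The fingers move at their own pace and stop on an object; the grip force is fixed at half the most. Time passes only in rows, so rows that do not move let the fingers close, or fill a call up. It gives the time, the measured TCP pose, the force, the opening and the grip force at its end, in the units of the state.
- read_state(): the state, without advancing time (a new reading comes with each control period).
- capture(name): name is "side" or "top" or "wrist"; returns a dict with "frame" (400x640x3 uint8, red, green, blue), "camera_matrix" (3x3 intrinsics, pixels), "xyz" and "orientation" of the camera in the world. Camera axes: x right, y down, z forward; pixel columns grow to the right and rows downward; lengths in m; the calibration is good to about 2 mm. A picture is of the moment at which its call begins. There is no depth.
- job_done(): hands the job in; it is judged then, once.
The state is a dict: "clock": time; "joint_pos": joint angles; "dq": joint speeds; "tau": joint torques, N m; "eef_pos": TCP position; "ee_rot": TCP orientation; "contact_force": force on the tool from outside, world axes, zero at the start; "moment": the same for the moment, N m; "grip_width": finger opening in m; "finger_force": force on a finger pad.
Only numpy, scipy, OpenCV 4.12 (cv2) and the standard library are available. Lean on these libraries where they do the work, as an engineer would, in place of code of your own. Each camera call takes 0.05 s, during which the arm holds its last target. There are 200 camera calls.

## Working session

There is one attempt and no reset: what is moved stays moved. The work goes in short steps, Python scripts to look and compute and a shell command to move; the robot and the scene stay as the last step left them, time stands still between calls to the robot, and variables do not carry over. Pictures are saved under pics/ and viewed, at most 14 in all, crops included, and the job is handed in when it is done.

```bash
mkdir -p pics; cat > h.py <<'E'
import numpy as np, cv2
from scipy.spatial.transform import Rotation as R
from bench import read_state, capture, job_done
def cam(n):
    c=capture(n); o=np.array(c["orientation"],float)
    c["R"]=o if o.shape==(3,3) else (R.from_rotvec(o) if o.size==3 else R.from_quat(o)).as_matrix()
    return c
def ray(c,u,v):
    d=c["R"]@np.linalg.inv(c["camera_matrix"])@np.array([u,v,1.]); return np.array(c["xyz"]),d/np.linalg.norm(d)
def onz(c,u,v,z):
    o,d=ray(c,u,v); return o+d*(z-o[2])/d[2]
def proj(c,p):
    q=np.array(c["camera_matrix"])@c["R"].T@(np.array(p)-c["xyz"]); return q[:2]/q[2]
def save(c,name,box=None,s=1):
    f=c["frame"][:,:,::-1]
    if box: f=f[box[1]:box[3],box[0]:box[2]]
    cv2.imwrite("pics/"+name,cv2.resize(f,None,fx=s,fy=s,interpolation=cv2.INTER_CUBIC))
def st():
    s=read_state(); print(round(s["clock"],2),np.round(s["eef_pos"],4),"rot\n",np.round(R.from_rotvec(s["ee_rot"]).as_matrix(),3),np.round(s["contact_force"],1),round(s["grip_width"],4)); return s
E
python3 - <<'E'
from h import *
import pickle
st()
for n in("top","side"):
    c=cam(n); save(c,n+"0.png"); pickle.dump(c,open(n+"0.pkl","wb")); print(n,np.round(c["xyz"],3),np.round(c["R"],2).tolist(),c["orientation"])
E
```

```text
0.0 [0.1797 0.5982 0.2162] rot
 [[-0.958  0.288 -0.   ]
 [ 0.288  0.958 -0.001]
 [-0.    -0.001 -1.   ]] [ 0.  -0.3  0.3] 0.0855
top [ 0.417 -0.063  1.313] [[0.01, -1.0, 0.05], [-1.0, -0.01, -0.0], [0.0, -0.05, -1.0]] [-2.20952132  2.17991578 -0.06059498]
side [ 0.158 -1.224  0.635] [[0.96, -0.1, 0.25], [-0.27, -0.41, 0.87], [0.02, -0.91, -0.42]] [-1.9886076   0.26210544 -0.18995139]
```

View pics/top0.png

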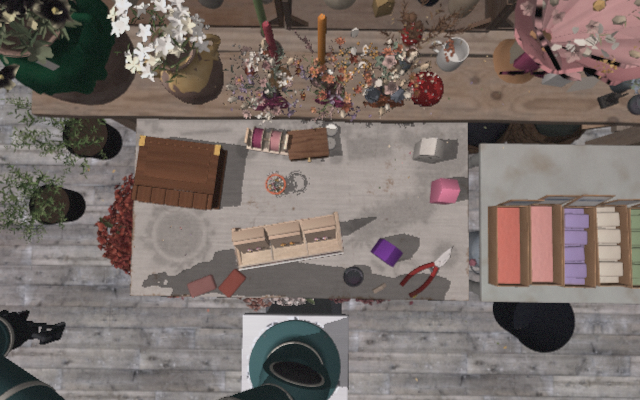

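View pics/side0.png

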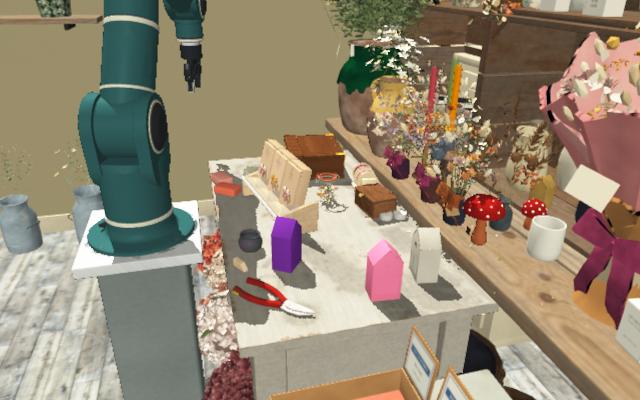

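The top view shows the dark chest at about (180,172), with its cornice row along the lower edge at about y=197. There are three house candidates: off-white (430,148), pink (445,190) and purple (387,250). Only the off-white one at the back right fits `tall_house`. I'll confirm it in one enlarged crop.

```bash
python3 - <<'E'
from h import *
import pickle
t=pickle.load(open("top0.pkl","rb"));s=pickle.load(open("side0.pkl","rb"))
f=t["frame"][:,:,::-1]; a=cv2.resize(f[128:218,125:235],(550,450),interpolation=cv2.INTER_CUBIC)
b=cv2.resize(f[125:170,405:455],(250,225),interpolation=cv2.INTER_CUBIC)
d=cv2.resize(s["frame"][215:290,400:450,::-1],(150,225),interpolation=cv2.INTER_CUBIC)
d=np.hstack([d,np.zeros((225,100,3),np.uint8)])
cv2.imwrite("pics/mos.png",np.hstack([a,np.vstack([b,d])]))
for n,u,v,z in [("chest c",180,172,.09),("house",428,148,.127),("house base",430,148,0)]: print(n,onz(t,u,v,z).round(3))
E
```

```text
chest c [0.564 0.33  0.09 ]
house [ 0.636 -0.366  0.127]
house base [ 0.659 -0.404  0.   ]
```

View pics/mos.png

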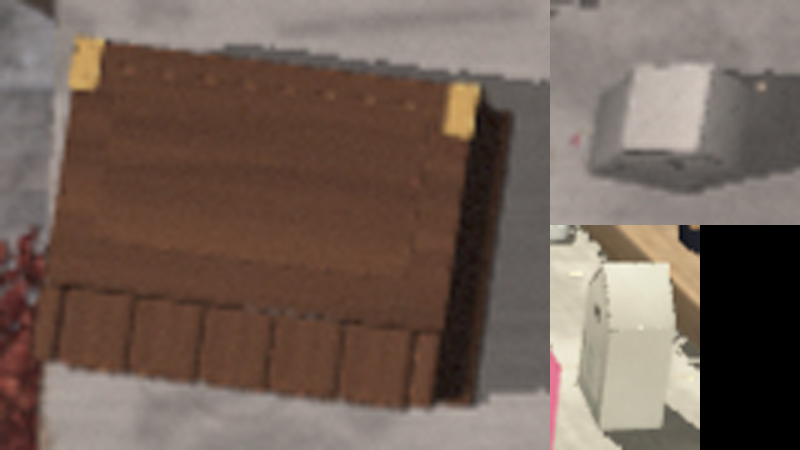

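The mosaic shows the chest top with five equal blocks, centred near crop (95,332) to (375,365). The right side confirms an off-white house with a plaque, so that is the companion. Now I'll work out the coordinates.

```bash
python3 - <<'E'
from h import *
import pickle
t=pickle.load(open("top0.pkl","rb"));s=pickle.load(open("side0.pkl","rb"))
P=lambda x,y:(125+x/5-.4,128+y/5-.4)
L=onz(t,*P(38,362),.09);Rr=onz(t,*P(435,405),.09);d=L-Rr;print("row len",np.linalg.norm(d),"yaw",np.arctan2(-d[0],d[1]))
for x,y in [(95,332),(235,346),(375,365)]: print("block",onz(t,*P(x,y),.09).round(3))
for x,y in [(72,40),(478,85)]: print("back corner",onz(t,*P(x,y),.09).round(3))
for u,v in [(418.3,283.3),(437.7,282.7),(411,273.3)]: print("house base",onz(s,u,v,0).round(3))
Q=lambda x,y:(405+(x-550)/5-.4,125+y/5-.4)
for x,y in [(625,148),(700,152),(635,65),(712,65)]: print("house top?",onz(t,*Q(x,y),.127).round(3),onz(t,*Q(x,y),.09).round(3))
E
```

```text
row len 0.226555739553105 yaw -0.09434334053663018
block [0.5   0.432 0.09 ]
block [0.493 0.352 0.09 ]
block [0.483 0.272 0.09 ]
back corner [0.667 0.451 0.09 ]
back corner [0.644 0.218 0.09 ]
house base [ 0.62  -0.414  0.   ]
house base [ 0.664 -0.423  0.   ]
house base [ 0.621 -0.373  0.   ]
house top? [ 0.618 -0.343  0.127] [ 0.624 -0.351  0.09 ]
house top? [ 0.617 -0.384  0.127] [ 0.623 -0.394  0.09 ]
house top? [ 0.665 -0.348  0.127] [ 0.672 -0.357  0.09 ]
house top? [ 0.665 -0.391  0.127] [ 0.673 -0.401  0.09 ]
```

```bash
python3 -m crank '[{"claw":1,"dx":-3,"dy":-0.6},{"claw":1,"dx":-3,"dy":-0.6},{"claw":1,"dx":-3,"dy":-0.6},{"claw":1,"dx":-3,"dy":-0.6},{"claw":1,"dx":-3,"dy":-0.6}]'
python3 -m crank '[{"claw":1,"dx":-3,"dy":-0.6},{"claw":1,"dx":-3,"dy":-0.6},{"claw":1,"dx":-3,"dy":-0.6},{"claw":1,"dx":-3,"dy":-0.6},{"claw":1,"dx":-3,"dy":-0.6}]'
python3 -m crank '[{"claw":1,"wz":-0.1},{"claw":1,"wz":-0.1},{"claw":1},{"claw":1},{"claw":1}]'
python3 -c "
from h import *
s=st();print(np.round(s['joint_pos'],3))"
```

```text
0.1 [0.1797 0.5982 0.2163] rot
 [[-0.958  0.288 -0.   ]
 [ 0.288  0.958 -0.001]
 [-0.    -0.001 -1.   ]] [ 0.  -0.1 -0.2] 0.0855
[-1.32   0.418 -0.01   1.614  0.005  1.111 -0.053]schema error: expected keys claw, dx, dy, dz, wx, wy, wz
schema error: expected keys claw, dx, dy, dz, wx, wy, wz
schema error: expected keys claw, dx, dy, dz, wx, wy, wz
```

```bash
python3 -m crank '[{"claw":1,"dx":-3,"dy":-0.6,"dz":0,"wx":0,"wy":0,"wz":0},{"claw":1,"dx":-3,"dy":-0.6,"dz":0,"wx":0,"wy":0,"wz":0},{"claw":1,"dx":-3,"dy":-0.6,"dz":0,"wx":0,"wy":0,"wz":0},{"claw":1,"dx":-3,"dy":-0.6,"dz":0,"wx":0,"wy":0,"wz":0},{"claw":1,"dx":-3,"dy":-0.6,"dz":0,"wx":0,"wy":0,"wz":0}]'
python3 -m crank '[{"claw":1,"dx":-3,"dy":-0.6,"dz":0,"wx":0,"wy":0,"wz":0},{"claw":1,"dx":-3,"dy":-0.6,"dz":0,"wx":0,"wy":0,"wz":0},{"claw":1,"dx":-3,"dy":-0.6,"dz":0,"wx":0,"wy":0,"wz":0},{"claw":1,"dx":-3,"dy":-0.6,"dz":0,"wx":0,"wy":0,"wz":0},{"claw":1,"dx":-3,"dy":-0.6,"dz":0,"wx":0,"wy":0,"wz":0}]'
python3 -m crank '[{"claw":1,"dx":0,"dy":0,"dz":0,"wx":0,"wy":0,"wz":-0.1},{"claw":1,"dx":0,"dy":0,"dz":0,"wx":0,"wy":0,"wz":-0.1},{"claw":1,"dx":0,"dy":0,"dz":0,"wx":0,"wy":0,"wz":0},{"claw":1,"dx":0,"dy":0,"dz":0,"wx":0,"wy":0,"wz":0},{"claw":1,"dx":0,"dy":0,"dz":0,"wx":0,"wy":0,"wz":0}]'
python3 -c "
from h import *
s=st();print(np.round(s['joint_pos'],3))"
```

```text
clock: 0.52
eef_pos: [0.3159, 0.5257, 0.2166]
ee_rot: [-0.456, -3.108, 0.001]
contact_force: [-0.3, 0.4, -0.8]
grip_width: 0.0255
finger_force: 0.0
clock: 0.93
eef_pos: [0.4509, 0.4538, 0.2166]
ee_rot: [-0.457, -3.108, 0.001]
contact_force: [-0.4, 0.9, -0.0]
grip_width: -0.0
finger_force: 0.0
clock: 1.35
eef_pos: [0.4495, 0.4549, 0.2167]
ee_rot: [-0.149, -3.138, 0.0]
contact_force: [-0.5, -0.0, -0.2]
grip_width: 0.0003
finger_force: 0.0
1.35 [0.4495 0.4549 0.2167] rot
 [[-0.996  0.095 -0.   ]
 [ 0.095  0.996 -0.   ]
 [ 0.    -0.    -1.   ]] [-0.5 -0.  -0.2] 0.0003
[-0.878  0.444  0.053  1.576 -0.025  1.123  0.656]
```

```bash
python3 -m crank '[{"claw":1,"dx":-2.6,"dy":-0.9,"dz":1,"wx":0,"wy":0,"wz":0},{"claw":1,"dx":-2.6,"dy":-0.9,"dz":2,"wx":0,"wy":0,"wz":0},{"claw":1,"dx":0,"dy":0,"dz":3,"wx":0,"wy":0,"wz":0},{"claw":1,"dx":0,"dy":0,"dz":3,"wx":0,"wy":0,"wz":0},{"claw":1,"dx":0,"dy":0,"dz":2.2,"wx":0,"wy":0,"wz":0}]'
python3 -m crank '[{"claw":1,"dx":0,"dy":0,"dz":0,"wx":0,"wy":0,"wz":0},{"claw":1,"dx":0,"dy":0,"dz":0.3,"wx":0,"wy":0,"wz":0},{"claw":1,"dx":0,"dy":0,"dz":0.3,"wx":0,"wy":0,"wz":0},{"claw":1,"dx":0,"dy":0,"dz":0.2,"wx":0,"wy":0,"wz":0},{"claw":1,"dx":0,"dy":0,"dz":0,"wx":0,"wy":0,"wz":0}]'
```

```text
clock: 1.77
eef_pos: [0.4994, 0.4315, 0.1024]
ee_rot: [-0.149, -3.137, 0.002]
contact_force: [0.4, 0.9, -0.4]
grip_width: -0.0003
finger_force: 0.0
clock: 2.18
eef_pos: [0.5003, 0.4325, 0.0979]
ee_rot: [0.144, 3.137, 0.001]
contact_force: [-1.0, -0.4, -0.2]
grip_width: -0.0005
finger_force: 0.0
```

```bash
python3 -m crank '[{"claw":1,"dx":0,"dy":0,"dz":0.1,"wx":0,"wy":0,"wz":0},{"claw":1,"dx":0,"dy":0,"dz":0.1,"wx":0,"wy":0,"wz":0},{"claw":1,"dx":0,"dy":0,"dz":0,"wx":0,"wy":0,"wz":0},{"claw":1,"dx":0,"dy":0,"dz":0,"wx":0,"wy":0,"wz":0},{"claw":1,"dx":0,"dy":0,"dz":0,"wx":0,"wy":0,"wz":0}]'
```

```text
clock: 2.6
eef_pos: [0.5, 0.4321, 0.095]
ee_rot: [0.144, 3.138, 0.0]
contact_force: [0.1, -0.1, 0.3]
grip_width: 0.0
finger_force: 0.0
```

```bash
python3 -m crank '[{"claw":1,"dx":0,"dy":0,"dz":0.1,"wx":0,"wy":0,"wz":0},{"claw":1,"dx":0,"dy":0,"dz":0.1,"wx":0,"wy":0,"wz":0},{"claw":1,"dx":0,"dy":0,"dz":0,"wx":0,"wy":0,"wz":0},{"claw":1,"dx":0,"dy":0,"dz":0,"wx":0,"wy":0,"wz":0},{"claw":1,"dx":0,"dy":0,"dz":0,"wx":0,"wy":0,"wz":0}]'
```

```text
clock: 3.02
eef_pos: [0.5, 0.4321, 0.0928]
ee_rot: [-0.144, -3.138, 0.0]
contact_force: [-0.6, -0.5, 0.2]
grip_width: -0.0001
finger_force: 0.0
```

```bash
python3 -m crank '[{"claw":1,"dx":0,"dy":0,"dz":0.1,"wx":0,"wy":0,"wz":0},{"claw":1,"dx":0,"dy":0,"dz":0.1,"wx":0,"wy":0,"wz":0},{"claw":1,"dx":0,"dy":0,"dz":0.1,"wx":0,"wy":0,"wz":0},{"claw":1,"dx":0,"dy":0,"dz":0,"wx":0,"wy":0,"wz":0},{"claw":1,"dx":0,"dy":0,"dz":0,"wx":0,"wy":0,"wz":0}]'
python3 -c "
from h import *
save(cam('wrist'),'w1.png');save(cam('top'),'t1.png',(110,110,260,230),5)"
```

```text
clock: 3.43
eef_pos: [0.4999, 0.4321, 0.0897]
ee_rot: [-0.144, -3.138, 0.0]
contact_force: [-0.2, 0.6, -0.7]
grip_width: -0.0
finger_force: 0.0
```

View pics/w1.png

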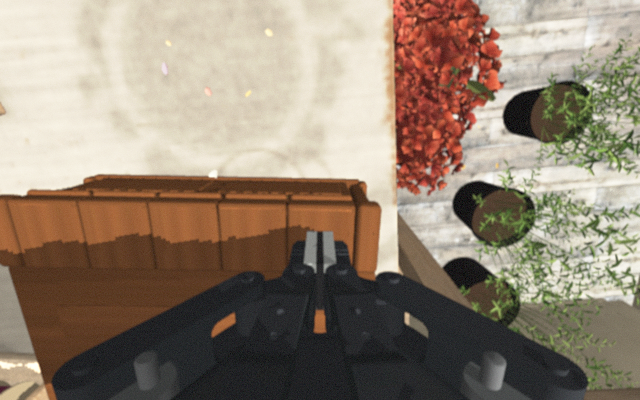

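The wrist view shows the closed fingertips at (320,240), over the +80 block. There is no force yet, so I'll keep going down.

```bash
python3 -m crank '[{"claw":1,"dx":0,"dy":0,"dz":0.1,"wx":0,"wy":0,"wz":0},{"claw":1,"dx":0,"dy":0,"dz":0.1,"wx":0,"wy":0,"wz":0},{"claw":1,"dx":0,"dy":0,"dz":0,"wx":0,"wy":0,"wz":0},{"claw":1,"dx":0,"dy":0,"dz":0,"wx":0,"wy":0,"wz":0},{"claw":1,"dx":0,"dy":0,"dz":0,"wx":0,"wy":0,"wz":0}]'
python3 -c "
from h import *
c=cam('wrist');save(c,'w2.png',(200,150,420,300),3.5)
print(proj(c,[.4999,.4321,.082]))
y=np.array([.094,.9955,0]);m=np.array([.492,.352,.09])
for k in (60,100):print(proj(c,m+y*k/1000))"
```

```text
clock: 3.95
eef_pos: [0.5, 0.4321, 0.0879]
ee_rot: [0.144, 3.138, -0.0]
contact_force: [0.7, -0.1, 0.9]
grip_width: -0.0002
finger_force: 0.0
[318.37223791 230.68113743]
[283.16794657 235.4864907 ]
[351.77711177 235.58576017]
```

View pics/w2.png

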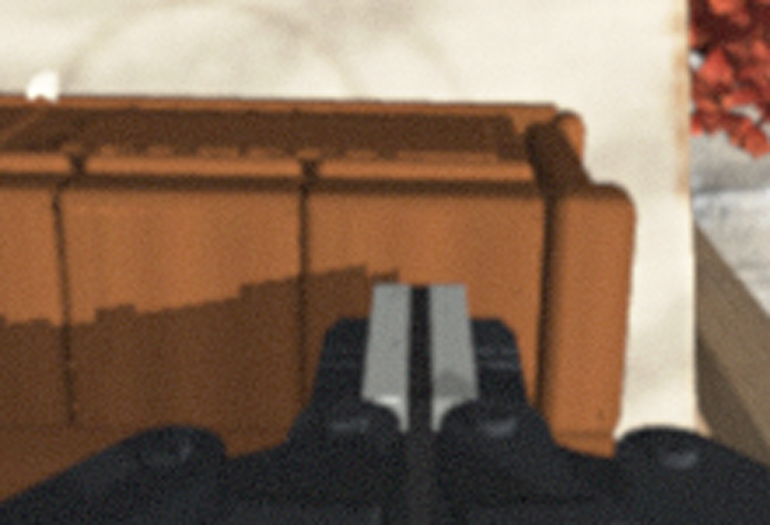

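The crop shows the tips at (420,285) meeting their own shadow, with the block still flush with its neighbours. The tips must be only just above it, so I'll carry on down.

```bash
python3 -m crank '[{"claw":1,"dx":0,"dy":0,"dz":0.1,"wx":0,"wy":0,"wz":0},{"claw":1,"dx":0,"dy":0,"dz":0.1,"wx":0,"wy":0,"wz":0},{"claw":1,"dx":0,"dy":0,"dz":0,"wx":0,"wy":0,"wz":0},{"claw":1,"dx":0,"dy":0,"dz":0,"wx":0,"wy":0,"wz":0},{"claw":1,"dx":0,"dy":0,"dz":0,"wx":0,"wy":0,"wz":0}]'; python3 -m crank '[{"claw":1,"dx":0,"dy":0,"dz":0.1,"wx":0,"wy":0,"wz":0},{"claw":1,"dx":0,"dy":0,"dz":0.1,"wx":0,"wy":0,"wz":0},{"claw":1,"dx":0,"dy":0,"dz":0,"wx":0,"wy":0,"wz":0},{"claw":1,"dx":0,"dy":0,"dz":0,"wx":0,"wy":0,"wz":0},{"claw":1,"dx":0,"dy":0,"dz":0,"wx":0,"wy":0,"wz":0}]'
```

```text
clock: 4.42
eef_pos: [0.5, 0.4321, 0.0859]
ee_rot: [-0.144, -3.138, 0.0]
contact_force: [0.1, -0.2, 0.2]
grip_width: 0.0003
finger_force: 0.0
clock: 4.83
eef_pos: [0.5, 0.4321, 0.0839]
ee_rot: [-0.144, -3.138, 0.0]
contact_force: [0.5, 0.4, -0.1]
grip_width: 0.0003
finger_force: 0.0
```

```bash
python3 -m crank '[{"claw":1,"dx":0,"dy":0,"dz":0.1,"wx":0,"wy":0,"wz":0},{"claw":1,"dx":0,"dy":0,"dz":0.1,"wx":0,"wy":0,"wz":0},{"claw":1,"dx":0,"dy":0,"dz":0.1,"wx":0,"wy":0,"wz":0},{"claw":1,"dx":0,"dy":0,"dz":0,"wx":0,"wy":0,"wz":0},{"claw":1,"dx":0,"dy":0,"dz":0,"wx":0,"wy":0,"wz":0}]'; python3 -c "
from h import *
c=cam('wrist');save(c,'w3.png',(160,150,420,300),3)"
```

```text
clock: 5.25
eef_pos: [0.4999, 0.432, 0.0807]
ee_rot: [-0.144, -3.138, 0.0]
contact_force: [-0.6, 0.5, -0.1]
grip_width: -0.0001
finger_force: 0.0
```

View pics/w3.png

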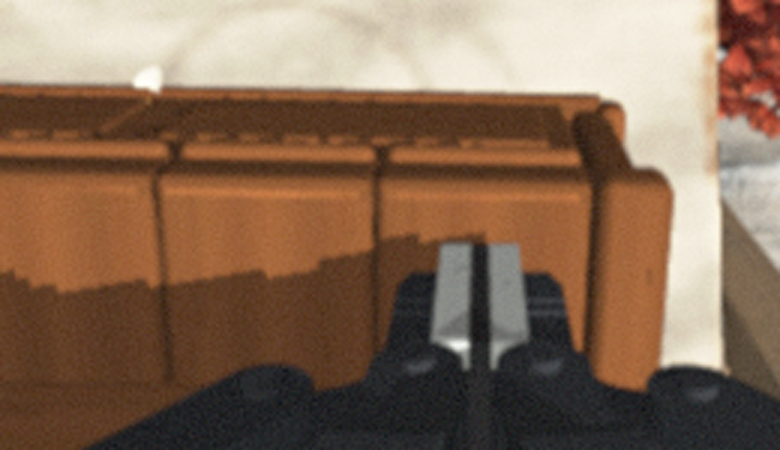

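The tips at crop (480,245) still don't touch, and the block is level. I'll check the block height from the image scale.

```bash
python3 -c "
from h import *
c=cam('wrist');st();print(np.round(c['xyz'],4),np.round(c['R'],3).tolist(),c['camera_matrix'])
# block gap lines at front top edge: crop (160,175),(378,172),(592,175)
P=lambda x,y:(160+x/3,150+y/3)
for z in (.09,.08,.07,.06):
  a=[onz(c,*P(x,y),z) for x,y in((160,180),(378,178),(592,178))]
  print(z,np.round(a[1],3),np.linalg.norm(a[0]-a[1]),np.linalg.norm(a[1]-a[2]))
"
```

```text
5.35 [0.5    0.4321 0.0809] rot
 [[-0.996  0.092 -0.   ]
 [ 0.092  0.996 -0.   ]
 [-0.    -0.    -1.   ]] [-0.2 -0.1  0.6] 0.0003
[0.431  0.4392 0.2386] [[0.092, 0.957, 0.274], [0.996, -0.089, -0.026], [-0.0, 0.275, -0.961]] [[289.18161478   0.         319.48573962]
 [  0.         289.18161478 195.2461095 ]
 [  0.           0.           1.        ]]
0.09 [0.48  0.416 0.09 ] 0.03943013830073767 0.03866517766140319
0.08 [0.483 0.415 0.08 ] 0.04208342505143699 0.041266989575426336
0.07 [0.486 0.413 0.07 ] 0.04473671180213632 0.043868801489449424
0.06 [0.489 0.412 0.06 ] 0.04738999855283566 0.046470613403472506
```

```bash
python3 -m crank '[{"claw":1,"dx":0,"dy":0,"dz":0.1,"wx":0,"wy":0,"wz":0},{"claw":1,"dx":0,"dy":0,"dz":0.1,"wx":0,"wy":0,"wz":0},{"claw":1,"dx":0,"dy":0,"dz":0.1,"wx":0,"wy":0,"wz":0},{"claw":1,"dx":0,"dy":0,"dz":0.1,"wx":0,"wy":0,"wz":0},{"claw":1,"dx":0,"dy":0,"dz":0,"wx":0,"wy":0,"wz":0}]'; python3 -m crank '[{"claw":1,"dx":0,"dy":0,"dz":0.1,"wx":0,"wy":0,"wz":0},{"claw":1,"dx":0,"dy":0,"dz":0.1,"wx":0,"wy":0,"wz":0},{"claw":1,"dx":0,"dy":0,"dz":0,"wx":0,"wy":0,"wz":0},{"claw":1,"dx":0,"dy":0,"dz":0,"wx":0,"wy":0,"wz":0},{"claw":1,"dx":0,"dy":0,"dz":0,"wx":0,"wy":0,"wz":0}]'
```

```text
clock: 5.77
eef_pos: [0.4998, 0.432, 0.0766]
ee_rot: [-0.144, -3.138, 0.001]
contact_force: [0.4, -0.0, -0.4]
grip_width: -0.0003
finger_force: 0.0
clock: 6.18
eef_pos: [0.5, 0.4321, 0.0749]
ee_rot: [0.144, 3.138, -0.0]
contact_force: [0.5, -0.2, 2.5]
grip_width: -0.0
finger_force: 0.9
```

Contact comes at a measured z of about 0.0755. So the fingertips sit about 14.5 mm above the reported TCP, and I'll use that offset from here on. Next I'll press 2 mm to see whether this block gives.

```bash
python3 -m crank '[{"claw":1,"dx":0,"dy":0,"dz":0.1,"wx":0,"wy":0,"wz":0},{"claw":1,"dx":0,"dy":0,"dz":0.1,"wx":0,"wy":0,"wz":0},{"claw":1,"dx":0,"dy":0,"dz":0,"wx":0,"wy":0,"wz":0},{"claw":1,"dx":0,"dy":0,"dz":0,"wx":0,"wy":0,"wz":0},{"claw":1,"dx":0,"dy":0,"dz":0,"wx":0,"wy":0,"wz":0}]'
```

```text
clock: 6.6
eef_pos: [0.5, 0.4321, 0.0729]
ee_rot: [0.144, 3.138, -0.0]
contact_force: [-0.2, 1.1, 2.9]
grip_width: 0.0001
finger_force: 1.4
```

Measured z fell 2 mm while the force stayed at about 2.9 N, so this block is the catch. I'll press it right down.

```bash
python3 -m crank '[{"claw":1,"dx":0,"dy":0,"dz":0.15,"wx":0,"wy":0,"wz":0},{"claw":1,"dx":0,"dy":0,"dz":0.15,"wx":0,"wy":0,"wz":0},{"claw":1,"dx":0,"dy":0,"dz":0.15,"wx":0,"wy":0,"wz":0},{"claw":1,"dx":0,"dy":0,"dz":0.15,"wx":0,"wy":0,"wz":0},{"claw":1,"dx":0,"dy":0,"dz":0.1,"wx":0,"wy":0,"wz":0}]';python3 -m crank '[{"claw":1,"dx":0,"dy":0,"dz":0.05,"wx":0,"wy":0,"wz":0},{"claw":1,"dx":0,"dy":0,"dz":0.05,"wx":0,"wy":0,"wz":0},{"claw":1,"dx":0,"dy":0,"dz":0,"wx":0,"wy":0,"wz":0},{"claw":1,"dx":0,"dy":0,"dz":0,"wx":0,"wy":0,"wz":0},{"claw":1,"dx":0,"dy":0,"dz":0,"wx":0,"wy":0,"wz":0}]'
```

```text
clock: 7.02
eef_pos: [0.5002, 0.4323, 0.0664]
ee_rot: [0.144, 3.138, 0.001]
contact_force: [-5.7, -5.2, 24.3]
grip_width: 0.0001
finger_force: 12.1
clock: 7.43
eef_pos: [0.5002, 0.4324, 0.0664]
ee_rot: [0.144, 3.138, 0.001]
contact_force: [-6.0, -5.0, 25.4]
grip_width: 0.0003
finger_force: 12.9
```

```bash
python3 -m crank '[{"claw":1,"dx":0,"dy":0,"dz":-1,"wx":0,"wy":0,"wz":0},{"claw":1,"dx":0,"dy":0,"dz":-3,"wx":0,"wy":0,"wz":0},{"claw":1,"dx":0,"dy":0,"dz":-3.5,"wx":0,"wy":0,"wz":0},{"claw":0,"dx":0,"dy":0,"dz":-3.5,"wx":0,"wy":0,"wz":0},{"claw":0,"dx":0,"dy":0,"dz":-3,"wx":0,"wy":0,"wz":0}]'
python3 -m crank '[{"claw":0,"dx":2,"dy":-1.5,"dz":0,"wx":0,"wy":0,"wz":0},{"claw":0,"dx":2,"dy":-1.5,"dz":0,"wx":0,"wy":0,"wz":0},{"claw":0,"dx":2,"dy":-1.5,"dz":0,"wx":0,"wy":0,"wz":0},{"claw":0,"dx":2,"dy":-1,"dz":0,"wx":0,"wy":0,"wz":0},{"claw":0,"dx":0,"dy":0,"dz":0,"wx":0,"wy":0,"wz":0}]'
python3 -c "
from h import *
import pickle
c=cam('wrist');save(c,'w4.png');pickle.dump(c,open('w4.pkl','wb'));st()"
```

```text
clock: 7.85
eef_pos: [0.5, 0.432, 0.2069]
ee_rot: [0.144, 3.138, 0.0]
contact_force: [-0.1, -0.1, 0.3]
grip_width: 0.0233
finger_force: 0.0
clock: 8.27
eef_pos: [0.412, 0.3836, 0.2048]
ee_rot: [-0.142, -3.137, 0.001]
contact_force: [-0.2, 0.0, 0.6]
grip_width: 0.0833
finger_force: 0.0
8.32 [0.4137 0.3843 0.205 ] rot
 [[-0.996  0.09  -0.   ]
 [ 0.09   0.996 -0.   ]
 [ 0.    -0.    -1.   ]] [ 0.3 -0.4 -0. ] 0.0852
```

View pics/w4.png

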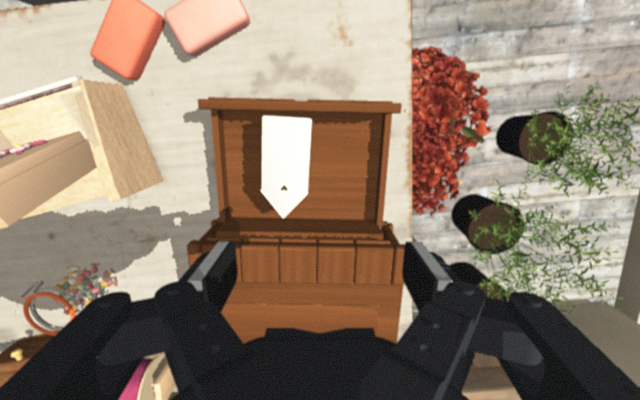

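The drawer is out and the house lies white on its back. Its base is at (262–311,117), its shoulders at about y=191 and its ridge tip at (284,218). I'll measure it.

```bash
python3 -c "
from h import *
import pickle
c=pickle.load(open('w4.pkl','rb'))
f=c['frame'].astype(int); m=((f.min(2)>225)).astype(np.uint8); m[:, :240]=0;m[:,330:]=0;m[:100]=0;m[230:]=0
k=max(cv2.findContours(m,0,2)[0],key=cv2.contourArea)
ap=cv2.approxPolyDP(k,4,True)[:,0];print(ap.tolist(),cv2.contourArea(k))
for p in ap: print(p,onz(c,*p,.0575).round(3))
for p in [(262,116),(311,118),(261,190),(308,193),(284,218)]: print(p,onz(c,*p,.0575).round(3))
print('drawer front',onz(c,200,108,.06).round(3),onz(c,400,110,.06).round(3),'rack',onz(c,160,180,.0).round(3))
"
```

```text
[[264, 116], [261, 190], [284, 216], [306, 194], [310, 119]] 3991.5
[264 116] [0.341 0.334 0.057]
[261 190] [0.418 0.32  0.057]
[284 216] [0.45  0.341 0.057]
[306 194] [0.427 0.368 0.057]
[310 119] [0.348 0.38  0.057]
(262, 116) [0.341 0.332 0.057]
(311, 118) [0.347 0.381 0.057]
(261, 190) [0.418 0.32  0.057]
(308, 193) [0.426 0.37  0.057]
(284, 218) [0.453 0.34  0.057]
drawer front [0.328 0.272 0.06 ] [0.348 0.471 0.06 ] rack [0.407 0.179 0.   ]
```

```bash
python3 -m crank '[{"claw":0,"dx":0.3,"dy":-1.9,"dz":0,"wx":0,"wy":0,"wz":0},{"claw":0,"dx":0.3,"dy":-1.8,"dz":1,"wx":0,"wy":0,"wz":0},{"claw":0,"dx":0,"dy":0,"dz":3,"wx":0,"wy":0,"wz":0.06},{"claw":0,"dx":0,"dy":0,"dz":3,"wx":0,"wy":0,"wz":0},{"claw":0,"dx":0,"dy":0,"dz":3,"wx":0,"wy":0,"wz":0}]'
python3 -m crank '[{"claw":0,"dx":0,"dy":0,"dz":2,"wx":0,"wy":0,"wz":0},{"claw":0,"dx":0,"dy":0,"dz":2,"wx":0,"wy":0,"wz":0},{"claw":0,"dx":0,"dy":0,"dz":0,"wx":0,"wy":0,"wz":0},{"claw":0,"dx":0,"dy":0,"dz":0,"wx":0,"wy":0,"wz":0},{"claw":0,"dx":0,"dy":0,"dz":0,"wx":0,"wy":0,"wz":0}]'
python3 -c "
from h import *
s=st();print(np.round(s['joint_pos'],3))"
```

```text
clock: 8.73
eef_pos: [0.4065, 0.3483, 0.1039]
ee_rot: [0.24, 3.132, 0.001]
contact_force: [1.1, 1.4, 0.5]
grip_width: 0.0855
finger_force: 0.0
clock: 9.15
eef_pos: [0.4066, 0.3488, 0.0658]
ee_rot: [0.238, 3.132, 0.001]
contact_force: [-0.2, 0.6, 0.2]
grip_width: 0.0853
finger_force: 0.0
9.15 [0.4066 0.3488 0.0658] rot
 [[-0.988  0.151  0.001]
 [ 0.151  0.988  0.   ]
 [-0.001  0.001 -1.   ]] [-0.2  0.6  0.2] 0.0853
[-0.817  0.459  0.062  1.957 -0.041  0.725  0.688]
```

```bash
python3 -m crank '[{"claw":0,"dx":0,"dy":0,"dz":2,"wx":0,"wy":0,"wz":0},{"claw":0,"dx":0,"dy":0,"dz":1.5,"wx":0,"wy":0,"wz":0},{"claw":0,"dx":0,"dy":0,"dz":1.5,"wx":0,"wy":0,"wz":0},{"claw":0,"dx":0,"dy":0,"dz":1,"wx":0,"wy":0,"wz":0},{"claw":0,"dx":0,"dy":0,"dz":0,"wx":0,"wy":0,"wz":0}]'
python3 -m crank '[{"claw":0,"dx":0,"dy":0,"dz":0.3,"wx":0,"wy":0,"wz":0},{"claw":0,"dx":0,"dy":0,"dz":0,"wx":0,"wy":0,"wz":0},{"claw":0.2,"dx":0,"dy":0,"dz":0,"wx":0,"wy":0,"wz":0},{"claw":0.3,"dx":0,"dy":0,"dz":0,"wx":0,"wy":0,"wz":0},{"claw":0.3,"dx":0,"dy":0,"dz":0,"wx":0,"wy":0,"wz":0}]'
python3 -c "
from h import *
st()"
```

```text
clock: 9.57
eef_pos: [0.4058, 0.3482, 0.0043]
ee_rot: [-0.238, -3.132, 0.001]
contact_force: [1.2, -0.2, 0.1]
grip_width: 0.0853
finger_force: 0.0
clock: 9.98
eef_pos: [0.4061, 0.3486, 0.0024]
ee_rot: [0.238, 3.132, 0.001]
contact_force: [-0.5, -0.2, 0.3]
grip_width: 0.0599
finger_force: 0.0
9.98 [0.4061 0.3486 0.0024] rot
 [[-0.988  0.151  0.001]
 [ 0.151  0.988  0.   ]
 [-0.     0.001 -1.   ]] [-0.5 -0.2  0.3] 0.0599
```

```bash
python3 -m crank '[{"claw":1,"dx":0,"dy":0,"dz":0,"wx":0,"wy":0,"wz":0},{"claw":1,"dx":0,"dy":0,"dz":0,"wx":0,"wy":0,"wz":0},{"claw":1,"dx":0,"dy":0,"dz":0,"wx":0,"wy":0,"wz":0},{"claw":1,"dx":0,"dy":0,"dz":0,"wx":0,"wy":0,"wz":0},{"claw":1,"dx":0,"dy":0,"dz":0,"wx":0,"wy":0,"wz":0}]'
python3 -m crank '[{"claw":1,"dx":0,"dy":0,"dz":-0.5,"wx":0,"wy":0,"wz":0},{"claw":1,"dx":0,"dy":0,"dz":-1,"wx":0,"wy":0,"wz":0},{"claw":1,"dx":0,"dy":0,"dz":-2,"wx":0,"wy":0,"wz":0},{"claw":1,"dx":0,"dy":0,"dz":-3,"wx":0,"wy":0,"wz":0},{"claw":1,"dx":0,"dy":0,"dz":-3,"wx":0,"wy":0,"wz":0}]'
python3 -m crank '[{"claw":1,"dx":0,"dy":0,"dz":-3,"wx":0,"wy":0,"wz":0},{"claw":1,"dx":0,"dy":0,"dz":-3,"wx":0,"wy":0,"wz":0},{"claw":1,"dx":0,"dy":0,"dz":-3,"wx":0,"wy":0,"wz":0},{"claw":1,"dx":0,"dy":0,"dz":-3,"wx":0,"wy":0,"wz":0},{"claw":1,"dx":0,"dy":0,"dz":-3,"wx":0,"wy":0,"wz":0}]'
```

```text
clock: 10.4
eef_pos: [0.4062, 0.3485, 0.0024]
ee_rot: [0.238, 3.132, 0.0]
contact_force: [-1.6, -2.7, 8.7]
grip_width: 0.0494
finger_force: 60.8
clock: 10.82
eef_pos: [0.4055, 0.348, 0.0983]
ee_rot: [-0.238, -3.132, 0.001]
contact_force: [0.3, 0.4, -0.7]
grip_width: 0.0491
finger_force: 62.3
clock: 11.23
eef_pos: [0.4055, 0.348, 0.2494]
ee_rot: [0.238, 3.132, 0.001]
contact_force: [0.3, -0.4, -1.1]
grip_width: 0.0496
finger_force: 62.3
```

```bash
python3 -m crank '[{"claw":1,"dx":-1.4,"dy":-3,"dz":0,"wx":0,"wy":0,"wz":0},{"claw":1,"dx":-1.4,"dy":-3,"dz":0,"wx":0,"wy":0,"wz":0},{"claw":1,"dx":-1.4,"dy":-3,"dz":0,"wx":0,"wy":0,"wz":0},{"claw":1,"dx":-1.4,"dy":-3,"dz":0,"wx":0,"wy":0,"wz":0},{"claw":1,"dx":-1.4,"dy":-3,"dz":0,"wx":0,"wy":0,"wz":0}]'
python3 -m crank '[{"claw":1,"dx":-1.4,"dy":-3,"dz":0,"wx":0,"wy":0,"wz":0},{"claw":1,"dx":-1.4,"dy":-3,"dz":0,"wx":0,"wy":0,"wz":0},{"claw":1,"dx":-1.4,"dy":-3,"dz":0,"wx":0,"wy":0,"wz":0},{"claw":1,"dx":-1.4,"dy":-3,"dz":0,"wx":0,"wy":0,"wz":0},{"claw":1,"dx":-1.4,"dy":-3,"dz":0,"wx":0,"wy":0,"wz":0}]'
python3 -m crank '[{"claw":1,"dx":-1.4,"dy":-3,"dz":0,"wx":0,"wy":0,"wz":0},{"claw":1,"dx":-1.4,"dy":-3,"dz":0,"wx":0,"wy":0,"wz":0},{"claw":1,"dx":-1.4,"dy":-3,"dz":0,"wx":0,"wy":0,"wz":0},{"claw":1,"dx":-1.4,"dy":-3,"dz":0,"wx":0,"wy":0,"wz":0},{"claw":1,"dx":-1.4,"dy":-3,"dz":0,"wx":0,"wy":0,"wz":0}]'
python3 -m crank '[{"claw":1,"dx":0,"dy":0,"dz":0,"wx":0,"wy":0,"wz":0.12},{"claw":1,"dx":0,"dy":0,"dz":0,"wx":0,"wy":0,"wz":0.12},{"claw":1,"dx":0,"dy":0,"dz":0,"wx":0,"wy":0,"wz":0.12},{"claw":1,"dx":0,"dy":0,"dz":0,"wx":0,"wy":0,"wz":0.12},{"claw":1,"dx":0,"dy":0,"dz":0,"wx":0,"wy":0,"wz":0.12}]'
python3 -m crank '[{"claw":1,"dx":0,"dy":0,"dz":0,"wx":0,"wy":0,"wz":0.12},{"claw":1,"dx":0,"dy":0,"dz":0,"wx":0,"wy":0,"wz":0.12},{"claw":1,"dx":0,"dy":0,"dz":0,"wx":0,"wy":0,"wz":0.12},{"claw":1,"dx":0,"dy":0,"dz":0,"wx":0,"wy":0,"wz":0.12},{"claw":1,"dx":0,"dy":0,"dz":0,"wx":0,"wy":0,"wz":0}]'
python3 -c "
from h import *
s=st();print(np.round(s['joint_pos'],3))
import pickle
t=pickle.load(open('top0.pkl','rb'))
for p in [(432,180),(458,182),(457,203),(432,200)]:print('pink',onz(t,*p,.1).round(3))
for p in [(345,130),(328,160),(290,155),(305,185)]:print('box/cup/wire',onz(t,*p,.03).round(3))"
```

```text
clock: 11.65
eef_pos: [0.4523, 0.1878, 0.2478]
ee_rot: [0.238, 3.132, 0.001]
contact_force: [0.4, -0.5, -0.6]
grip_width: 0.0493
finger_force: 62.5
clock: 12.07
eef_pos: [0.4988, 0.029, 0.2479]
ee_rot: [0.238, 3.132, 0.001]
contact_force: [-0.0, 0.6, -0.6]
grip_width: 0.0493
finger_force: 62.5
clock: 12.48
eef_pos: [0.5454, -0.1297, 0.2478]
ee_rot: [0.238, 3.132, 0.001]
contact_force: [0.7, 1.0, -1.1]
grip_width: 0.0491
finger_force: 62.5
clock: 12.9
eef_pos: [0.5451, -0.1281, 0.2476]
ee_rot: [1.162, 2.919, 0.001]
contact_force: [-0.6, -0.2, -1.2]
grip_width: 0.0494
finger_force: 62.6
clock: 13.32
eef_pos: [0.5452, -0.128, 0.2476]
ee_rot: [-1.823, -2.559, -0.001]
contact_force: [-0.6, 0.1, -1.0]
grip_width: 0.0495
finger_force: 62.6
13.32 [ 0.5452 -0.128   0.2476] rot
 [[-0.327  0.945  0.   ]
 [ 0.945  0.327  0.   ]
 [ 0.     0.    -1.   ]] [-0.6  0.1 -1. ] 0.0495
[-0.32   0.311  0.612  1.76  -0.196  1.132  0.687]
pink [ 0.55  -0.384  0.1  ]
pink [ 0.545 -0.457  0.1  ]
pink [ 0.486 -0.454  0.1  ]
pink [ 0.493 -0.384  0.1  ]
box/cup/wire [ 0.705 -0.141  0.03 ]
box/cup/wire [ 0.613 -0.092  0.03 ]
box/cup/wire [0.627 0.022 0.03 ]
box/cup/wire [ 0.537 -0.024  0.03 ]
```

```bash
python3 -m crank '[{"claw":1,"dx":0,"dy":0,"dz":0,"wx":0,"wy":0,"wz":-0.1},{"claw":1,"dx":0,"dy":0,"dz":0,"wx":0,"wy":0,"wz":-0.1},{"claw":1,"dx":0,"dy":0,"dz":0,"wx":0,"wy":-0.12,"wz":0},{"claw":1,"dx":0,"dy":0,"dz":0,"wx":0,"wy":-0.12,"wz":0},{"claw":1,"dx":0,"dy":0,"dz":0,"wx":0,"wy":-0.12,"wz":0}]'
python3 -m crank '[{"claw":1,"dx":0,"dy":0,"dz":0,"wx":0,"wy":-0.12,"wz":0},{"claw":1,"dx":0,"dy":0,"dz":0,"wx":0,"wy":-0.12,"wz":0},{"claw":1,"dx":0,"dy":0,"dz":0,"wx":0,"wy":-0.12,"wz":0},{"claw":1,"dx":0,"dy":0,"dz":0,"wx":0,"wy":-0.12,"wz":0},{"claw":1,"dx":0,"dy":0,"dz":0,"wx":0,"wy":0,"wz":0}]'
python3 -c "
from h import *
s=st();print(np.round(s['joint_pos'],3))"
```

```text
clock: 13.73
eef_pos: [0.5461, -0.1286, 0.248]
ee_rot: [1.382, 2.449, -0.252]
contact_force: [0.8, -1.1, -1.6]
grip_width: 0.0496
finger_force: 62.6
clock: 14.15
eef_pos: [0.543, -0.1279, 0.2447]
ee_rot: [1.2, 2.124, -0.494]
contact_force: [-0.1, 0.2, -2.2]
grip_width: 0.0494
finger_force: 62.6
14.15 [ 0.543  -0.1279  0.2447] rot
 [[-0.378  0.859  0.346]
 [ 0.618  0.512 -0.597]
 [-0.69  -0.012 -0.724]] [-0.1  0.2 -2.2] 0.0494
[-0.87   0.192  0.724  2.143  0.894  0.777 -0.266]
```

```bash
python3 -m crank '[{"claw":1,"dx":0,"dy":0,"dz":0,"wx":0,"wy":-0.1,"wz":0},{"claw":1,"dx":0,"dy":0,"dz":0,"wx":0,"wy":-0.1,"wz":0},{"claw":1,"dx":0,"dy":0,"dz":0,"wx":0,"wy":-0.1,"wz":0},{"claw":1,"dx":0,"dy":0,"dz":0,"wx":0,"wy":-0.1,"wz":0},{"claw":1,"dx":0,"dy":0,"dz":0,"wx":0,"wy":-0.1,"wz":0}]'
python3 -c "
from h import *
s=st();print(np.round(s['joint_pos'],3))"
python3 -m crank '[{"claw":1,"dx":0,"dy":0,"dz":0,"wx":0,"wy":-0.1,"wz":0},{"claw":1,"dx":0,"dy":0,"dz":0,"wx":0,"wy":-0.1,"wz":0},{"claw":1,"dx":0,"dy":0,"dz":0,"wx":0,"wy":-0.08,"wz":0},{"claw":1,"dx":0,"dy":0,"dz":0,"wx":0,"wy":0,"wz":0},{"claw":1,"dx":0,"dy":0,"dz":0,"wx":0,"wy":0,"wz":0}]'
python3 -c "
from h import *
s=st();print(np.round(s['joint_pos'],3))
save(cam('side'),'s5.png')"
```

```text
clock: 14.57
eef_pos: [0.5438, -0.1302, 0.2462]
ee_rot: [0.961, 1.695, -0.713]
contact_force: [0.6, 0.6, -0.8]
grip_width: 0.0492
finger_force: 62.7
14.57 [ 0.5438 -0.1302  0.2462] rot
 [[-0.165  0.862  0.479]
 [ 0.26   0.507 -0.822]
 [-0.951 -0.011 -0.308]] [ 0.6  0.6 -0.8] 0.0492
[-1.067  0.497  0.779  2.283  1.396  0.913 -1.011]
clock: 14.98
eef_pos: [0.5435, -0.1309, 0.2452]
ee_rot: [0.821, 1.453, -0.812]
contact_force: [0.4, -0.2, -1.5]
grip_width: 0.0493
finger_force: 62.7
14.98 [ 0.5435 -0.1309  0.2452] rot
 [[-0.031  0.863  0.503]
 [ 0.024  0.504 -0.863]
 [-0.999 -0.014 -0.036]] [ 0.4 -0.2 -1.5] 0.0493
[-1.088  0.769  0.764  2.295  1.479  1.038 -1.306]
```

View pics/s5.png

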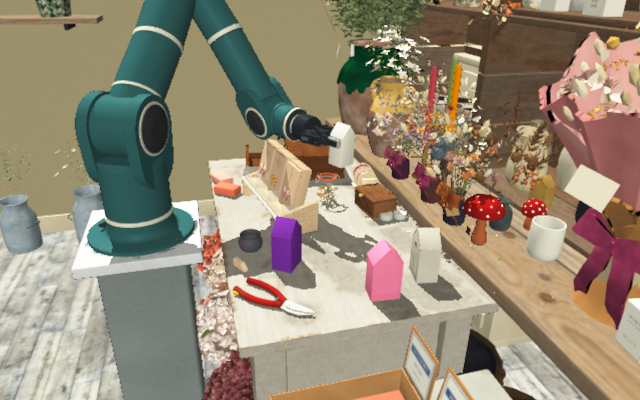

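The side view shows the house held upright at (342,145), with its ridge up, and the wrist housing at (258,120). I'll check the true height and the clearances.

```bash
python3 -c "
from h import *
c=cam('side');t=cam('top');s=read_state();p=np.array(s['eef_pos']);M=R.from_rotvec(s['ee_rot']).as_matrix()
a=p-.0326*M[:,2]
for dz in (0,.0225): print(dz,'base',proj(c,a+.063*M[:,0]+[0,0,dz]).round(1),'ridge',proj(c,a-.044*M[:,0]+[0,0,dz]).round(1),'top',proj(t,a-.044*M[:,0]+[0,0,dz]).round(1))
f=c['frame'].astype(int);m=((f.min(2)>150)&(f.max(2)-f.min(2)<35)).astype(np.uint8);m[:,:322]=0;m[:,362:]=0;m[:112]=0;m[178:]=0
k=max(cv2.findContours(m,0,2)[0],key=cv2.contourArea);print(cv2.boundingRect(k),cv2.approxPolyDP(k,2,True)[:,0].tolist())
for q in (.15,.2,.25,.3): print('axis',q,proj(c,p-q*M[:,2]).round(0),(p-q*M[:,2]).round(3))
for q in [(233,240),(337,213),(342,248),(238,268)]: print('rack',onz(t,*q,.1).round(3))
f=t['frame'][:,:,::-1];b=cv2.resize(f[115:275,230:470],None,fx=3,fy=3);cv2.imwrite('pics/t6.png',b)
"
```

```text
0 base [340.2 163. ] ridge [342.9 124. ] top [335.5 179. ]
0.0225 base [340.5 155. ] ridge [343.2 115.3] top [335.9 177.9]
(329, 122, 30, 56) [[337, 122], [329, 137], [340, 141], [339, 148], [330, 147], [329, 162], [344, 166], [352, 177], [351, 169], [358, 162], [352, 157], [354, 134], [349, 125]]
axis 0.15 [310. 129.] [ 0.468 -0.001  0.252]
axis 0.2 [297. 124.] [0.443 0.042 0.254]
axis 0.25 [286. 120.] [0.418 0.085 0.256]
axis 0.3 [274. 116.] [0.392 0.128 0.258]
rack [0.374 0.173 0.1  ]
rack [ 0.453 -0.117  0.1  ]
rack [ 0.356 -0.132  0.1  ]
rack [0.296 0.157 0.1  ]
```

View pics/t6.png

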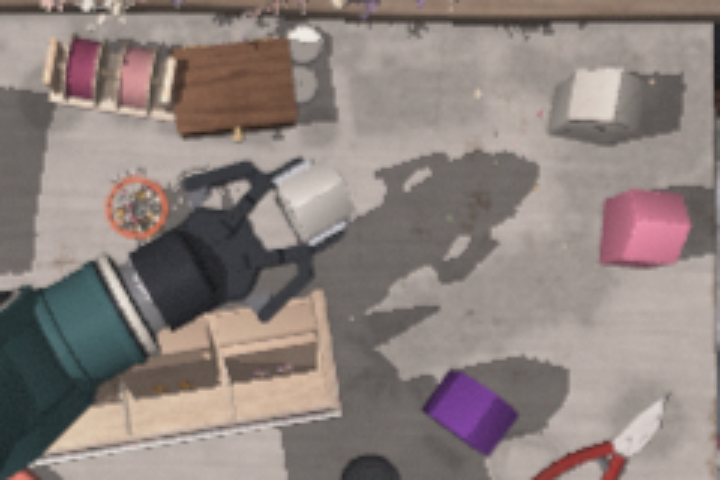

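The dz=0 projection matches the image, so the offset lies along the tool and the height here is true. The top crop shows the rack and the small items blocking a low horizontal wrist near the companion house.

So I'll stand the house briefly on the flat chest top, regrip it from above, and then carry it over.

```bash
python3 -m crank '[{"claw":1,"dx":0,"dy":2.7,"dz":-2.8,"wx":-0.07,"wy":0,"wz":0},{"claw":1,"dx":0,"dy":2.7,"dz":-2.8,"wx":-0.07,"wy":0,"wz":0},{"claw":1,"dx":0,"dy":2.7,"dz":-2.8,"wx":-0.07,"wy":0,"wz":0},{"claw":1,"dx":0,"dy":2.7,"dz":-2.8,"wx":-0.07,"wy":0,"wz":0},{"claw":1,"dx":0,"dy":2.7,"dz":-2.8,"wx":-0.07,"wy":0,"wz":0}]'
python3 -m crank '[{"claw":1,"dx":0,"dy":2.7,"dz":-2.8,"wx":-0.07,"wy":0,"wz":0},{"claw":1,"dx":0,"dy":2.7,"dz":-2.8,"wx":-0.07,"wy":0,"wz":0},{"claw":1,"dx":0,"dy":2.7,"dz":-2.8,"wx":-0.07,"wy":0,"wz":0},{"claw":1,"dx":0,"dy":2.7,"dz":-2.8,"wx":-0.07,"wy":0,"wz":0},{"claw":1,"dx":0,"dy":2.7,"dz":-2.8,"wx":-0.07,"wy":0,"wz":0}]'
python3 -m crank '[{"claw":1,"dx":0,"dy":2.7,"dz":-2.8,"wx":-0.07,"wy":0,"wz":0},{"claw":1,"dx":0,"dy":0,"dz":0,"wx":0,"wy":0,"wz":0},{"claw":1,"dx":0,"dy":0,"dz":0,"wx":0,"wy":0,"wz":0},{"claw":1,"dx":0,"dy":0,"dz":0,"wx":0,"wy":0,"wz":0},{"claw":1,"dx":0,"dy":0,"dz":0,"wx":0,"wy":0,"wz":0}]'
python3 -c "
from h import *
s=st();print(np.round(s['joint_pos'],3))"
```

```text
clock: 15.55
eef_pos: [0.5624, 0.064, 0.2513]
ee_rot: [0.556, 1.537, -0.525]
contact_force: [0.3, 1.1, -1.3]
grip_width: 0.0493
finger_force: 62.8
clock: 15.97
eef_pos: [0.5132, 0.2511, 0.2576]
ee_rot: [0.285, 1.585, -0.247]
contact_force: [0.7, 0.7, -1.8]
grip_width: 0.0491
finger_force: 62.8
clock: 16.38
eef_pos: [0.4968, 0.2832, 0.2583]
ee_rot: [0.233, 1.589, -0.196]
contact_force: [0.1, 0.1, -1.6]
grip_width: 0.0494
finger_force: 63.0
16.38 [0.4968 0.2832 0.2583] rot
 [[-0.025  0.269  0.963]
 [ 0.027  0.963 -0.268]
 [-0.999  0.019 -0.032]] [ 0.1  0.1 -1.6] 0.0494
[-1.639  0.64   0.539  2.28   1.577  1.212 -1.314]
```

```bash
python3 -m crank '[{"claw":1,"dx":0,"dy":1.6,"dz":2,"wx":0,"wy":-0.032,"wz":-0.019},{"claw":1,"dx":0,"dy":1.6,"dz":2,"wx":0,"wy":0,"wz":0},{"claw":1,"dx":0,"dy":1.6,"dz":2,"wx":0,"wy":0,"wz":0},{"claw":1,"dx":0,"dy":1.6,"dz":2,"wx":0,"wy":0,"wz":0},{"claw":1,"dx":0,"dy":1.6,"dz":1.8,"wx":0,"wy":0,"wz":0}]'
python3 -m crank '[{"claw":1,"dx":2,"dy":0,"dz":0,"wx":0,"wy":0,"wz":0},{"claw":1,"dx":2,"dy":0,"dz":0,"wx":0,"wy":0,"wz":0},{"claw":1,"dx":2,"dy":0,"dz":0,"wx":0,"wy":0,"wz":0},{"claw":1,"dx":2,"dy":0,"dz":0,"wx":0,"wy":0,"wz":0},{"claw":1,"dx":0,"dy":0,"dz":0,"wx":0,"wy":0,"wz":0}]'
python3 -c "
from h import *
s=st();print(np.round(s['joint_pos'],3))"
```

```text
clock: 16.8
eef_pos: [0.614, 0.3342, 0.2577]
ee_rot: [0.212, 1.559, -0.215]
contact_force: [-0.9, 0.4, -1.1]
grip_width: 0.0489
finger_force: 62.8
clock: 17.22
eef_pos: [0.6122, 0.3339, 0.1742]
ee_rot: [0.209, 1.561, -0.216]
contact_force: [-0.4, 0.4, -2.4]
grip_width: 0.0494
finger_force: 62.8
17.22 [0.6122 0.3339 0.1742] rot
 [[-0.002  0.268  0.964]
 [-0.004  0.963 -0.268]
 [-1.    -0.005 -0.   ]] [-0.4  0.4 -2.4] 0.0494
[-1.44   0.948  0.532  2.007  1.66   1.115 -1.37 ]
```

```bash
python3 -m crank '[{"claw":1,"dx":1,"dy":0,"dz":0,"wx":0,"wy":0,"wz":0},{"claw":1,"dx":0.8,"dy":0,"dz":0,"wx":0,"wy":0,"wz":0},{"claw":1,"dx":0.3,"dy":0,"dz":0,"wx":0,"wy":0,"wz":0},{"claw":1,"dx":0,"dy":0,"dz":0,"wx":0,"wy":0,"wz":0},{"claw":1,"dx":0,"dy":0,"dz":0,"wx":0,"wy":0,"wz":0}]'
python3 -m crank '[{"claw":1,"dx":0.1,"dy":0,"dz":0,"wx":0,"wy":0,"wz":0},{"claw":1,"dx":0.1,"dy":0,"dz":0,"wx":0,"wy":0,"wz":0},{"claw":1,"dx":0,"dy":0,"dz":0,"wx":0,"wy":0,"wz":0},{"claw":1,"dx":0,"dy":0,"dz":0,"wx":0,"wy":0,"wz":0},{"claw":1,"dx":0,"dy":0,"dz":0,"wx":0,"wy":0,"wz":0}]'
```

```text
clock: 17.63
eef_pos: [0.6122, 0.3353, 0.1567]
ee_rot: [0.211, 1.559, -0.212]
contact_force: [-0.1, 0.3, -0.5]
grip_width: 0.0495
finger_force: 62.8
clock: 18.05
eef_pos: [0.6121, 0.3353, 0.1543]
ee_rot: [0.211, 1.559, -0.212]
contact_force: [-0.4, -0.4, -1.2]
grip_width: 0.0491
finger_force: 62.8
```

```bash
python3 -m crank '[{"claw":1,"dx":0.1,"dy":0,"dz":0,"wx":0,"wy":0,"wz":0},{"claw":1,"dx":0.1,"dy":0,"dz":0,"wx":0,"wy":0,"wz":0},{"claw":1,"dx":0,"dy":0,"dz":0,"wx":0,"wy":0,"wz":0},{"claw":1,"dx":0,"dy":0,"dz":0,"wx":0,"wy":0,"wz":0},{"claw":1,"dx":0,"dy":0,"dz":0,"wx":0,"wy":0,"wz":0}]'
python3 -m crank '[{"claw":1,"dx":0.1,"dy":0,"dz":0,"wx":0,"wy":0,"wz":0},{"claw":1,"dx":0.1,"dy":0,"dz":0,"wx":0,"wy":0,"wz":0},{"claw":1,"dx":0,"dy":0,"dz":0,"wx":0,"wy":0,"wz":0},{"claw":1,"dx":0,"dy":0,"dz":0,"wx":0,"wy":0,"wz":0},{"claw":1,"dx":0,"dy":0,"dz":0,"wx":0,"wy":0,"wz":0}]'
python3 -c "
from h import *
s=st();print(np.round(s['joint_pos'],3))"
```

```text
clock: 18.47
eef_pos: [0.6121, 0.3353, 0.1522]
ee_rot: [0.21, 1.559, -0.212]
contact_force: [0.4, 0.6, -0.7]
grip_width: 0.0494
finger_force: 62.8
clock: 18.88
eef_pos: [0.6121, 0.3353, 0.1502]
ee_rot: [0.21, 1.559, -0.212]
contact_force: [-0.5, 0.2, -2.1]
grip_width: 0.0494
finger_force: 62.8
18.88 [0.6121 0.3353 0.1502] rot
 [[ 0.001  0.266  0.964]
 [-0.001  0.964 -0.266]
 [-1.    -0.001  0.001]] [-0.5  0.2 -2.1] 0.0494
[-1.432  0.999  0.516  1.991  1.654  1.121 -1.409]
```

```bash
python3 -m crank '[{"claw":1,"dx":0.1,"dy":0,"dz":0,"wx":0,"wy":0,"wz":0},{"claw":1,"dx":0.05,"dy":0,"dz":0,"wx":0,"wy":0,"wz":0},{"claw":1,"dx":0,"dy":0,"dz":0,"wx":0,"wy":0,"wz":0},{"claw":1,"dx":0,"dy":0,"dz":0,"wx":0,"wy":0,"wz":0},{"claw":1,"dx":0,"dy":0,"dz":0,"wx":0,"wy":0,"wz":0}]'
```

```text
clock: 19.3
eef_pos: [0.6122, 0.3353, 0.1493]
ee_rot: [0.211, 1.558, -0.212]
contact_force: [-3.1, -0.1, 5.9]
grip_width: 0.0496
finger_force: 63.3
```

Touchdown came at the predicted height. I'll release and back out.

```bash
python3 -m crank '[{"claw":0.38,"dx":0,"dy":0,"dz":0,"wx":0,"wy":0,"wz":0},{"claw":0.34,"dx":0,"dy":0,"dz":0,"wx":0,"wy":0,"wz":0},{"claw":0.3,"dx":0,"dy":0,"dz":0,"wx":0,"wy":0,"wz":0},{"claw":0.2,"dx":0,"dy":0,"dz":0,"wx":0,"wy":0,"wz":0},{"claw":0,"dx":0,"dy":0,"dz":0,"wx":0,"wy":0,"wz":0}]'
python3 -m crank '[{"claw":0,"dx":0,"dy":0,"dz":0,"wx":0,"wy":0,"wz":0},{"claw":0,"dx":0,"dy":0,"dz":0,"wx":0,"wy":0,"wz":0},{"claw":0,"dx":0,"dy":0,"dz":-1,"wx":0,"wy":0,"wz":0},{"claw":0,"dx":0,"dy":0,"dz":-2,"wx":0,"wy":0,"wz":0},{"claw":0,"dx":0,"dy":0,"dz":-3,"wx":0,"wy":0,"wz":0}]'
python3 -m crank '[{"claw":0,"dx":0,"dy":0,"dz":-3,"wx":0,"wy":0,"wz":0},{"claw":0,"dx":0,"dy":0,"dz":-3,"wx":0,"wy":0,"wz":0},{"claw":0,"dx":-3,"dy":0,"dz":0,"wx":0,"wy":0,"wz":0},{"claw":0,"dx":-3,"dy":0,"dz":0,"wx":0,"wy":0,"wz":0},{"claw":0,"dx":-3,"dy":0,"dz":0,"wx":0,"wy":0,"wz":0}]'
python3 -c "
from h import *
s=st();print(np.round(s['joint_pos'],3))
t=cam('top')
b=cv2.resize(t['frame'][115:275,120:320,::-1],None,fx=3,fy=3);s=cam('side');b2=cv2.resize(s['frame'][80:220,220:390,::-1],(0,0),fx=1.7,fy=1.7);print(b.shape,b2.shape)
o=np.zeros((480+0,800,3),np.uint8);o[:480,:510]=b[:,:510];o[:b2.shape[0],510:510+b2.shape[1]]=b2;cv2.imwrite('pics/m7.png',o)"
```

```text
clock: 19.72
eef_pos: [0.6121, 0.3353, 0.1487]
ee_rot: [0.21, 1.559, -0.212]
contact_force: [0.6, -0.1, 0.1]
grip_width: 0.0783
finger_force: 0.0
clock: 20.13
eef_pos: [0.5543, 0.35, 0.1492]
ee_rot: [0.212, 1.558, -0.215]
contact_force: [0.0, -0.2, 0.3]
grip_width: 0.0852
finger_force: 0.0
clock: 20.55
eef_pos: [0.4952, 0.3678, 0.2393]
ee_rot: [0.208, 1.56, -0.212]
contact_force: [0.4, 0.5, 0.7]
grip_width: 0.0852
finger_force: 0.0
20.55 [0.4952 0.3678 0.2393] rot
 [[ 0.     0.265  0.964]
 [-0.003  0.964 -0.265]
 [-1.    -0.002  0.001]] [0.4 0.5 0.7] 0.0852
[-1.636  0.757  0.472  2.098  1.483  1.266 -1.214]
(480, 600, 3) (238, 289, 3)
```

View pics/m7.png

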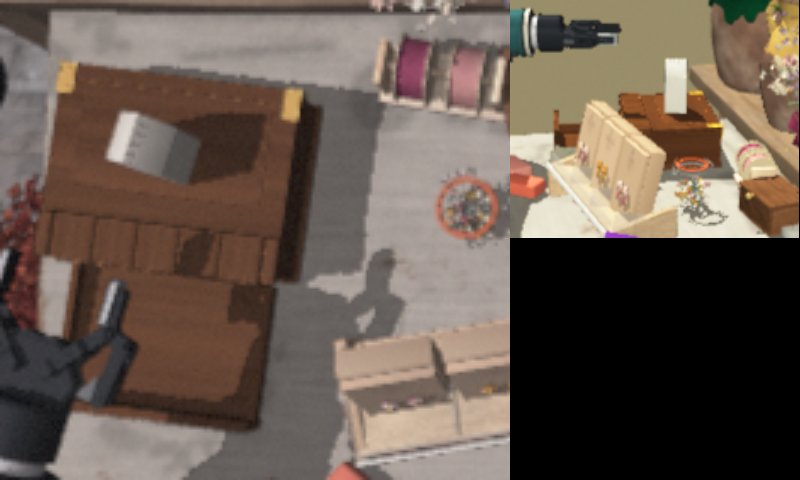

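The mosaic shows the house standing upright on the chest top at (150,145), and upright in the side view at (676,85). Now I'll turn the tool down above it.

```bash
python3 -m crank '[{"claw":0,"dx":-3.5,"dy":0,"dz":0,"wx":0,"wy":0,"wz":0},{"claw":0,"dx":-3.5,"dy":0,"dz":0,"wx":0,"wy":0,"wz":0},{"claw":0,"dx":-2,"dy":0,"dz":0,"wx":0,"wy":0.1,"wz":0},{"claw":0,"dx":0,"dy":0,"dz":0,"wx":0,"wy":0.12,"wz":0},{"claw":0,"dx":0,"dy":0,"dz":0,"wx":0,"wy":0.12,"wz":0}]'
python3 -m crank '[{"claw":0,"dx":0,"dy":0,"dz":0,"wx":0,"wy":0.12,"wz":0},{"claw":0,"dx":0,"dy":0,"dz":0,"wx":0,"wy":0.12,"wz":0},{"claw":0,"dx":0,"dy":0,"dz":0,"wx":0,"wy":0.12,"wz":0},{"claw":0,"dx":0,"dy":0,"dz":0,"wx":0,"wy":0.12,"wz":0},{"claw":0,"dx":0,"dy":0,"dz":0,"wx":0,"wy":0.12,"wz":0}]'
python3 -m crank '[{"claw":0,"dx":0,"dy":0,"dz":0,"wx":0,"wy":0.12,"wz":0},{"claw":0,"dx":0,"dy":0,"dz":0,"wx":0,"wy":0.12,"wz":0},{"claw":0,"dx":0,"dy":0,"dz":0,"wx":0,"wy":0.12,"wz":0},{"claw":0,"dx":0,"dy":0,"dz":0,"wx":0,"wy":0.12,"wz":0},{"claw":0,"dx":0,"dy":0,"dz":0,"wx":0,"wy":0.12,"wz":0}]'
python3 -c "
from h import *
s=st();print(np.round(s['joint_pos'],3))"
```

```text
clock: 21.07
eef_pos: [0.4949, 0.3686, 0.3282]
ee_rot: [0.254, 1.899, -0.179]
contact_force: [0.9, -0.1, -1.4]
grip_width: 0.085
finger_force: 0.0
clock: 21.48
eef_pos: [0.4949, 0.3689, 0.3285]
ee_rot: [0.334, 2.494, -0.106]
contact_force: [-0.5, 0.0, -2.1]
grip_width: 0.0852
finger_force: 0.0
clock: 21.9
eef_pos: [0.4953, 0.3688, 0.3287]
ee_rot: [0.414, 3.085, -0.002]
contact_force: [-1.3, 0.6, 0.6]
grip_width: 0.0853
finger_force: 0.0
21.9 [0.4953 0.3688 0.3287] rot
 [[-0.964  0.264  0.028]
 [ 0.264  0.965 -0.005]
 [-0.028  0.003 -1.   ]] [-1.3  0.6  0.6] 0.0853
[-1.004  0.329  0.398  1.516 -0.109  1.303  0.705]
```

```bash
python3 -m crank '[{"claw":0,"dx":0,"dy":0,"dz":0,"wx":0,"wy":0.028,"wz":0},{"claw":0,"dx":-3,"dy":0,"dz":0,"wx":0,"wy":0,"wz":0},{"claw":0,"dx":-3,"dy":-0.1,"dz":0,"wx":0,"wy":0,"wz":0},{"claw":0,"dx":-2.9,"dy":0,"dz":0,"wx":0,"wy":0,"wz":0},{"claw":0,"dx":0,"dy":0,"dz":2,"wx":0,"wy":0,"wz":0}]'
python3 -m crank '[{"claw":0,"dx":0,"dy":0,"dz":3,"wx":0,"wy":0,"wz":0},{"claw":0,"dx":0,"dy":0,"dz":3,"wx":0,"wy":0,"wz":0},{"claw":0,"dx":0,"dy":0,"dz":0,"wx":0,"wy":0,"wz":0},{"claw":0,"dx":0,"dy":0,"dz":0,"wx":0,"wy":0,"wz":0},{"claw":0,"dx":0,"dy":0,"dz":0,"wx":0,"wy":0,"wz":0}]'
python3 -c "
from h import *
s=st();print(np.round(s['joint_pos'],3))
c=cam('wrist')
for z in(.193,):print(proj(c,[.5807,.344,z]))
save(c,'w8.png')"
```

```text
clock: 22.32
eef_pos: [0.5864, 0.3404, 0.3103]
ee_rot: [0.427, 3.102, -0.002]
contact_force: [-0.1, -0.5, -0.1]
grip_width: 0.0855
finger_force: 0.0
clock: 22.73
eef_pos: [0.5825, 0.3431, 0.2502]
ee_rot: [0.42, 3.105, -0.002]
contact_force: [-0.0, -0.9, -0.3]
grip_width: 0.0855
finger_force: 0.0
22.73 [0.5825 0.3431 0.2502] rot
 [[-0.964  0.266  0.008]
 [ 0.266  0.964 -0.002]
 [-0.008  0.    -1.   ]] [-0.  -0.9 -0.3] 0.0855
[-0.855  0.505  0.402  1.451 -0.197  1.22   0.87 ]
[318.96768113 202.19020786]
```

View pics/w8.png

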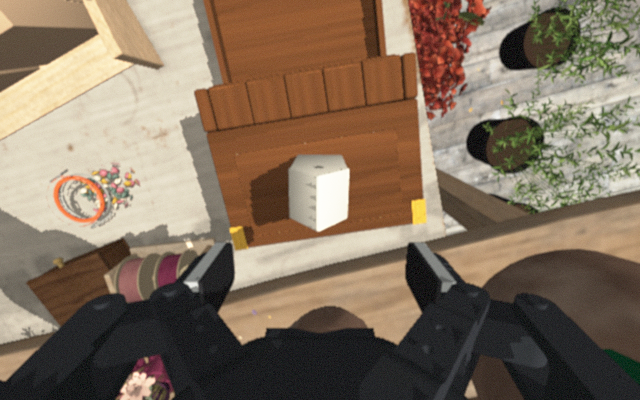

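The wrist view shows the house upright at (320,192), centred between the open fingers, and it matches the projection (319,202). I'll descend and regrip.

```bash
python3 -m crank '[{"claw":0,"dx":0.2,"dy":0,"dz":3,"wx":0,"wy":0.008,"wz":0},{"claw":0,"dx":0,"dy":0,"dz":3,"wx":0,"wy":0,"wz":0},{"claw":0,"dx":0,"dy":0,"dz":3,"wx":0,"wy":0,"wz":0},{"claw":0,"dx":0,"dy":0,"dz":2.4,"wx":0,"wy":0,"wz":0},{"claw":0,"dx":0,"dy":0,"dz":1,"wx":0,"wy":0,"wz":0}]'
python3 -m crank '[{"claw":0,"dx":0,"dy":0,"dz":0.5,"wx":0,"wy":0,"wz":0},{"claw":0,"dx":0,"dy":0,"dz":0.5,"wx":0,"wy":0,"wz":0},{"claw":0,"dx":0,"dy":0,"dz":0,"wx":0,"wy":0,"wz":0},{"claw":0,"dx":0,"dy":0,"dz":0,"wx":0,"wy":0,"wz":0},{"claw":0.2,"dx":0,"dy":0,"dz":0,"wx":0,"wy":0,"wz":0}]'
python3 -c "
from h import *
st()"
```

```text
clock: 23.2
eef_pos: [0.5799, 0.3429, 0.1229]
ee_rot: [-0.422, -3.111, 0.003]
contact_force: [0.4, 1.0, -0.4]
grip_width: 0.0856
finger_force: 0.0
clock: 23.62
eef_pos: [0.5811, 0.3432, 0.1159]
ee_rot: [0.422, 3.112, 0.0]
contact_force: [0.6, -0.3, 0.0]
grip_width: 0.0756
finger_force: 0.0
23.62 [0.5811 0.3432 0.1159] rot
 [[-0.964  0.266  0.001]
 [ 0.266  0.964  0.   ]
 [-0.001  0.    -1.   ]] [ 0.6 -0.3  0. ] 0.0756
```

```bash
python3 -m crank '[{"claw":0.3,"dx":0,"dy":0,"dz":0,"wx":0,"wy":0,"wz":0},{"claw":0.34,"dx":0,"dy":0,"dz":0,"wx":0,"wy":0,"wz":0},{"claw":0.4,"dx":0,"dy":0,"dz":0,"wx":0,"wy":0,"wz":0},{"claw":1,"dx":0,"dy":0,"dz":0,"wx":0,"wy":0,"wz":0},{"claw":1,"dx":0,"dy":0,"dz":0,"wx":0,"wy":0,"wz":0}]'
python3 -m crank '[{"claw":1,"dx":0,"dy":0,"dz":0,"wx":0,"wy":0,"wz":0},{"claw":1,"dx":0,"dy":0,"dz":-1,"wx":0,"wy":0,"wz":0},{"claw":1,"dx":0,"dy":0,"dz":-2,"wx":0,"wy":0,"wz":0},{"claw":1,"dx":0,"dy":0,"dz":-3,"wx":0,"wy":0,"wz":0},{"claw":1,"dx":0,"dy":0,"dz":-3,"wx":0,"wy":0,"wz":0}]'
python3 -m crank '[{"claw":1,"dx":0,"dy":0,"dz":-3,"wx":0,"wy":0,"wz":0},{"claw":1,"dx":0,"dy":0,"dz":-3,"wx":0,"wy":0,"wz":0},{"claw":1,"dx":0,"dy":0,"dz":-3,"wx":0,"wy":0,"wz":0},{"claw":1,"dx":0,"dy":0,"dz":0,"wx":0,"wy":0,"wz":0},{"claw":1,"dx":0,"dy":0,"dz":0,"wx":0,"wy":0,"wz":0}]'
python3 -c "
from h import *
s=st();print(np.round(s['joint_pos'],3))"
```

```text
clock: 24.03
eef_pos: [0.5809, 0.343, 0.1151]
ee_rot: [0.422, 3.113, -0.0]
contact_force: [0.4, -0.4, 5.7]
grip_width: 0.0492
finger_force: 62.2
clock: 24.45
eef_pos: [0.5801, 0.3426, 0.2055]
ee_rot: [-0.422, -3.111, 0.003]
contact_force: [0.2, 0.7, -1.2]
grip_width: 0.0492
finger_force: 62.3
clock: 24.87
eef_pos: [0.5811, 0.3431, 0.2965]
ee_rot: [0.422, 3.112, 0.002]
contact_force: [-0.5, -0.3, -2.3]
grip_width: 0.0493
finger_force: 62.5
24.87 [0.5811 0.3431 0.2965] rot
 [[-0.964  0.267  0.001]
 [ 0.267  0.964  0.001]
 [-0.001  0.001 -1.   ]] [-0.5 -0.3 -2.3] 0.0493
[-0.856  0.476  0.41   1.39  -0.19   1.312  0.863]
```

```bash
python3 -m crank '[{"claw":1,"dx":-2.7,"dy":-2.6,"dz":0,"wx":0,"wy":0,"wz":0.055},{"claw":1,"dx":-2.7,"dy":-2.6,"dz":0,"wx":0,"wy":0,"wz":0.055},{"claw":1,"dx":-2.7,"dy":-2.6,"dz":0,"wx":0,"wy":0,"wz":0.055},{"claw":1,"dx":-2.7,"dy":-2.6,"dz":0,"wx":0,"wy":0,"wz":0.055},{"claw":1,"dx":-2.7,"dy":-2.6,"dz":0,"wx":0,"wy":0,"wz":0.055}]'
python3 -m crank '[{"claw":1,"dx":-2.7,"dy":-2.6,"dz":0,"wx":0,"wy":0,"wz":0.055},{"claw":1,"dx":-2.7,"dy":-2.6,"dz":0,"wx":0,"wy":0,"wz":0.055},{"claw":1,"dx":-2.7,"dy":-2.6,"dz":0,"wx":0,"wy":0,"wz":0.055},{"claw":1,"dx":-2.7,"dy":-2.6,"dz":0,"wx":0,"wy":0,"wz":0.055},{"claw":1,"dx":-2.7,"dy":-2.6,"dz":0,"wx":0,"wy":0,"wz":0.055}]'
python3 -m crank '[{"claw":1,"dx":-2.7,"dy":-2.6,"dz":0,"wx":0,"wy":0,"wz":0.055},{"claw":1,"dx":-2.7,"dy":-2.6,"dz":0,"wx":0,"wy":0,"wz":0.055},{"claw":1,"dx":-2.7,"dy":-2.6,"dz":0,"wx":0,"wy":0,"wz":0.055},{"claw":1,"dx":-2.7,"dy":-2.6,"dz":0,"wx":0,"wy":0,"wz":0.055},{"claw":1,"dx":-2.7,"dy":-2.6,"dz":0,"wx":0,"wy":0,"wz":0.055}]'
python3 -m crank '[{"claw":1,"dx":0,"dy":0,"dz":0,"wx":0,"wy":0,"wz":0},{"claw":1,"dx":0,"dy":0,"dz":0,"wx":0,"wy":0,"wz":0},{"claw":1,"dx":0,"dy":0,"dz":0,"wx":0,"wy":0,"wz":0},{"claw":1,"dx":0,"dy":0,"dz":0,"wx":0,"wy":0,"wz":0},{"claw":1,"dx":0,"dy":0,"dz":0,"wx":0,"wy":0,"wz":0}]'
python3 -c "
from h import *
s=st();print(np.round(s['joint_pos'],3))
d=np.array([.63,-.30,0])-s['eef_pos'];print('tool delta cm',(R.from_rotvec(s['ee_rot']).as_matrix().T@d*100).round(2))"
```

```text
clock: 25.28
eef_pos: [0.6576, 0.171, 0.2933]
ee_rot: [-0.848, -3.023, 0.003]
contact_force: [-0.1, -0.6, -2.0]
grip_width: 0.0489
finger_force: 62.2
clock: 25.7
eef_pos: [0.685, -0.0137, 0.2934]
ee_rot: [-1.255, -2.878, 0.003]
contact_force: [1.0, 0.1, -2.6]
grip_width: 0.0492
finger_force: 62.1
clock: 26.12
eef_pos: [0.6612, -0.1989, 0.2936]
ee_rot: [-1.638, -2.679, 0.003]
contact_force: [0.7, 0.4, -0.0]
grip_width: 0.0491
finger_force: 62.1
clock: 26.53
eef_pos: [0.6624, -0.196, 0.2944]
ee_rot: [-1.632, -2.683, 0.002]
contact_force: [1.4, 0.3, -1.0]
grip_width: 0.0493
finger_force: 62.4
26.53 [ 0.6624 -0.196   0.2944] rot
 [[-0.46   0.888 -0.001]
 [ 0.888  0.46  -0.   ]
 [ 0.    -0.001 -1.   ]] [ 1.4  0.3 -1. ] 0.0493
[-0.185  0.561  0.678  1.35  -0.348  1.352  0.97 ]
tool delta cm [-7.75 -7.62 29.45]
```

```bash
python3 -m crank '[{"claw":1,"dx":-2.6,"dy":-2.5,"dz":0,"wx":0,"wy":0,"wz":0},{"claw":1,"dx":-2.6,"dy":-2.5,"dz":0,"wx":0,"wy":0,"wz":0},{"claw":1,"dx":-2.6,"dy":-2.6,"dz":0,"wx":0,"wy":0,"wz":0},{"claw":1,"dx":0,"dy":0,"dz":1,"wx":0,"wy":0,"wz":0},{"claw":1,"dx":0,"dy":0,"dz":2,"wx":0,"wy":0,"wz":0}]'
python3 -m crank '[{"claw":1,"dx":0,"dy":0,"dz":2,"wx":0,"wy":0,"wz":0},{"claw":1,"dx":0,"dy":0,"dz":2,"wx":0,"wy":0,"wz":0},{"claw":1,"dx":0,"dy":0,"dz":2,"wx":0,"wy":0,"wz":0},{"claw":1,"dx":0,"dy":0,"dz":0,"wx":0,"wy":0,"wz":0},{"claw":1,"dx":0,"dy":0,"dz":0,"wx":0,"wy":0,"wz":0}]'
python3 -c "
from h import *
st()
b=[cv2.resize(cam('top')['frame'][115:215,340:480,::-1],(448,320)),cv2.resize(cam('side')['frame'][170:310,320:460,::-1],(320,320))]
cv2.imwrite('pics/m9.png',np.hstack(b))"
```

```text
clock: 26.95
eef_pos: [0.63, -0.3042, 0.2668]
ee_rot: [1.637, 2.677, -0.002]
contact_force: [1.3, 1.0, -1.6]
grip_width: 0.0494
finger_force: 62.6
clock: 27.37
eef_pos: [0.6303, -0.3008, 0.2047]
ee_rot: [-1.633, -2.682, 0.002]
contact_force: [0.6, -0.4, -0.6]
grip_width: 0.0492
finger_force: 62.5
27.37 [ 0.6303 -0.3008  0.2047] rot
 [[-0.459  0.888 -0.002]
 [ 0.888  0.459 -0.   ]
 [ 0.001 -0.002 -1.   ]] [ 0.6 -0.4 -0.6] 0.0492
```

View pics/m9.png

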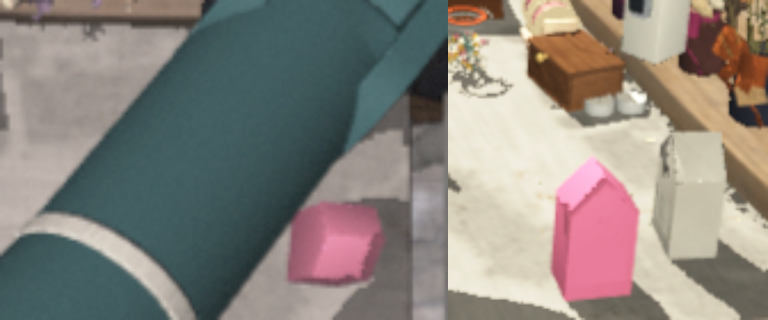

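The mosaic shows the companion upright at (690,195) in the right panel, with the small house held above and to its left and the landing spot clear. I'll lower it.

```bash
python3 -m crank '[{"claw":1,"dx":0,"dy":0,"dz":3,"wx":0,"wy":0,"wz":0},{"claw":1,"dx":0,"dy":0,"dz":3,"wx":0,"wy":0,"wz":0},{"claw":1,"dx":0,"dy":0,"dz":3,"wx":0,"wy":0,"wz":0},{"claw":1,"dx":0,"dy":0,"dz":3,"wx":0,"wy":0,"wz":0},{"claw":1,"dx":0,"dy":0,"dz":2,"wx":0,"wy":0,"wz":0}]'
python3 -m crank '[{"claw":1,"dx":0,"dy":0,"dz":1.5,"wx":-0.002,"wy":0,"wz":0},{"claw":1,"dx":0,"dy":0,"dz":1,"wx":0,"wy":0,"wz":0},{"claw":1,"dx":0,"dy":0,"dz":0.5,"wx":0,"wy":0,"wz":0},{"claw":1,"dx":0,"dy":0,"dz":0,"wx":0,"wy":0,"wz":0},{"claw":1,"dx":0,"dy":0,"dz":0,"wx":0,"wy":0,"wz":0}]'
python3 -c "
from h import *
st()"
```

```text
clock: 27.88
eef_pos: [0.6303, -0.3013, 0.0638]
ee_rot: [-1.634, -2.683, 0.001]
contact_force: [1.0, 0.3, -1.6]
grip_width: 0.0489
finger_force: 62.6
clock: 28.3
eef_pos: [0.6308, -0.3021, 0.0362]
ee_rot: [1.634, 2.681, 0.001]
contact_force: [0.7, -0.4, -1.0]
grip_width: 0.0492
finger_force: 62.6
28.3 [ 0.6308 -0.3021  0.0362] rot
 [[-0.458  0.889  0.002]
 [ 0.889  0.458 -0.001]
 [-0.002  0.002 -1.   ]] [ 0.7 -0.4 -1. ] 0.0492
```

```bash
python3 -m crank '[{"claw":1,"dx":0,"dy":0,"dz":0.2,"wx":0,"wy":0,"wz":0},{"claw":1,"dx":0,"dy":0,"dz":0.2,"wx":0,"wy":0,"wz":0},{"claw":1,"dx":0,"dy":0,"dz":0,"wx":0,"wy":0,"wz":0},{"claw":1,"dx":0,"dy":0,"dz":0,"wx":0,"wy":0,"wz":0},{"claw":1,"dx":0,"dy":0,"dz":0,"wx":0,"wy":0,"wz":0}]'
python3 -m crank '[{"claw":1,"dx":0,"dy":0,"dz":0.1,"wx":0,"wy":0,"wz":0},{"claw":1,"dx":0,"dy":0,"dz":0.1,"wx":0,"wy":0,"wz":0},{"claw":1,"dx":0,"dy":0,"dz":0,"wx":0,"wy":0,"wz":0},{"claw":1,"dx":0,"dy":0,"dz":0,"wx":0,"wy":0,"wz":0},{"claw":1,"dx":0,"dy":0,"dz":0,"wx":0,"wy":0,"wz":0}]'
```

```text
clock: 28.72
eef_pos: [0.6303, -0.3018, 0.0313]
ee_rot: [1.634, 2.682, 0.001]
contact_force: [-0.1, -0.1, -1.4]
grip_width: 0.0491
finger_force: 62.6
clock: 29.13
eef_pos: [0.6303, -0.3019, 0.0291]
ee_rot: [1.634, 2.682, 0.001]
contact_force: [0.8, -1.4, 1.7]
grip_width: 0.049
finger_force: 62.9
```

```bash
python3 -m crank '[{"claw":0.38,"dx":0,"dy":0,"dz":0.03,"wx":0,"wy":0,"wz":0},{"claw":0.34,"dx":0,"dy":0,"dz":0,"wx":0,"wy":0,"wz":0},{"claw":0.3,"dx":0,"dy":0,"dz":0,"wx":0,"wy":0,"wz":0},{"claw":0.2,"dx":0,"dy":0,"dz":0,"wx":0,"wy":0,"wz":0},{"claw":0.1,"dx":0,"dy":0,"dz":0,"wx":0,"wy":0,"wz":0}]'
python3 -m crank '[{"claw":0.1,"dx":0,"dy":0,"dz":0,"wx":0,"wy":0,"wz":0},{"claw":0.1,"dx":0,"dy":0,"dz":-1,"wx":0,"wy":0,"wz":0},{"claw":0.1,"dx":0,"dy":0,"dz":-2,"wx":0,"wy":0,"wz":0},{"claw":0.1,"dx":0,"dy":0,"dz":-3,"wx":0,"wy":0,"wz":0},{"claw":0.1,"dx":0,"dy":0,"dz":-3,"wx":0,"wy":0,"wz":0}]'
python3 -m crank '[{"claw":0.1,"dx":0,"dy":0,"dz":-3,"wx":0,"wy":0,"wz":0},{"claw":0.1,"dx":0,"dy":0,"dz":-3,"wx":0,"wy":0,"wz":0},{"claw":0.1,"dx":0,"dy":0,"dz":-3,"wx":0,"wy":0,"wz":0},{"claw":0.1,"dx":0,"dy":0,"dz":-2,"wx":0,"wy":0,"wz":0},{"claw":0.1,"dx":0,"dy":0,"dz":0,"wx":0,"wy":0,"wz":0}]'
python3 -m crank '[{"claw":0.1,"dx":2.5,"dy":2.5,"dz":0,"wx":0,"wy":0,"wz":0},{"claw":0.1,"dx":2.5,"dy":2.5,"dz":0,"wx":0,"wy":0,"wz":0},{"claw":0.1,"dx":2.5,"dy":2.5,"dz":0,"wx":0,"wy":0,"wz":0},{"claw":0.1,"dx":2.5,"dy":2.5,"dz":0,"wx":0,"wy":0,"wz":0},{"claw":0.1,"dx":2.5,"dy":2.5,"dz":0,"wx":0,"wy":0,"wz":0}]'
python3 -c "
from h import *
import pickle
st();t=cam('top');s=cam('side')
m=((t['frame'].min(2)>120)).astype(np.uint8)
b=[cv2.resize(t['frame'][115:215,340:480,::-1],(448,320)),cv2.resize(s['frame'][170:310,320:460,::-1],(320,320))]
cv2.imwrite('pics/m10.png',np.hstack(b))
o=pickle.load(open('side0.pkl','rb'));print('companion change',np.abs(s['frame'][225:285,412:440].astype(int)-o['frame'][225:285,412:440]).mean())"
```

```text
clock: 29.55
eef_pos: [0.6301, -0.3017, 0.0287]
ee_rot: [1.634, 2.682, 0.001]
contact_force: [-0.5, -0.3, -0.1]
grip_width: 0.0762
finger_force: 0.0
clock: 29.97
eef_pos: [0.6296, -0.3017, 0.12]
ee_rot: [-1.635, -2.682, -0.0]
contact_force: [-0.5, -0.2, 0.1]
grip_width: 0.0768
finger_force: 0.0
clock: 30.38
eef_pos: [0.6311, -0.3029, 0.2345]
ee_rot: [1.631, 2.676, 0.002]
contact_force: [0.4, -0.2, -0.4]
grip_width: 0.0768
finger_force: 0.0
clock: 30.8
eef_pos: [0.6839, -0.1317, 0.2292]
ee_rot: [1.635, 2.682, 0.001]
contact_force: [0.7, 0.2, 0.2]
grip_width: 0.0767
finger_force: 0.0
30.8 [ 0.6839 -0.1317  0.2292] rot
 [[-0.458  0.889  0.001]
 [ 0.889  0.458  0.   ]
 [-0.     0.001 -1.   ]] [0.7 0.2 0.2] 0.0767
companion change 12.717857142857143
```

View pics/m10.png

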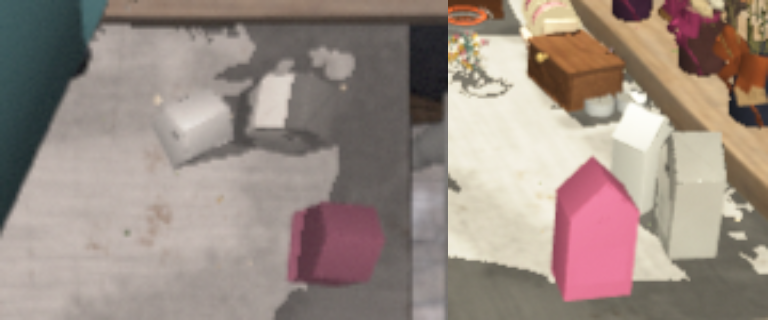

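The small house stands upright at (640,160) in the right panel, next to its companion at (690,195). The companion is in the same place as before, and its brightness change is only the arm's shadow. I'll hand it in.

```bash
python3 -m crank '[{"claw":0.1,"dx":0,"dy":0,"dz":0,"wx":0,"wy":0,"wz":0},{"claw":0.1,"dx":0,"dy":0,"dz":0,"wx":0,"wy":0,"wz":0},{"claw":0.1,"dx":0,"dy":0,"dz":0,"wx":0,"wy":0,"wz":0},{"claw":0.1,"dx":0,"dy":0,"dz":0,"wx":0,"wy":0,"wz":0},{"claw":0.1,"dx":0,"dy":0,"dz":0,"wx":0,"wy":0,"wz":0}]' | head -1; python3 -c "
from bench import job_done
print(job_done())"
```

```text
clock: 31.32
the job is handed in; nothing more can be done
None
```

I found and pressed the catch, the block at +80 mm, and took the house from the sprung drawer; after regripping it on the chest top I stood it upright on the table about 8–9 cm (centre to centre) from its unmoved companion, and handed the job in at about 31 s.

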